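# Put the mixed-up goods back in their own trays on the packing line

### The job

On the food-parcel table the front piece of each stocked display tray has got into the wrong tray: put the can, the jar and the carton each upright in the middle of the front place of the tray that holds its own kind, the carton square in its tray like the cartons behind it. The empty tray or any clear bit of table may hold a piece for the moment; set every piece down gently, never dropping it or tipping it over, and leave the tape roll and the cup where they are.

Things in the scene. Friction and masses are not known exactly. Their poses are not given: they have to be found in the camera images.
- can_mid (a point): the loose food can: an upright cylinder 66 mm in diameter, 78 mm tall, steel ends with a raised rim and ringed top, paper label; about 0.26 kg. The point is its centre, half-way up (39 mm above its underside); z is up along its axis. At the start it stands in the front place of one of the stocked trays, not its own.
- jar_mid (a point): the loose preserve jar: amber glass, upright, body 60 mm in diameter up to 50 mm from its foot, then a shoulder to a round white lid 54 mm in diameter; 74 mm tall in all; about 0.22 kg. The point is its centre, half-way up (37 mm above its underside); z up. At the start it stands in the front place of one of the stocked trays, not its own.
- carton_mid (a point): the loose folding carton: an upright, rigid, buff box 42 mm (its x) by 62 mm (its y) by 82 mm tall (z up); about 0.18 kg. The point is its centre, half-way up (41 mm above its underside). At the start it stands, somewhat askew, in the front place of one of the stocked trays, not its own.
- cans_tray: the cans' tray: a fixed cardboard one-row display tray, 98 mm wide, 252 mm long, with two cans fixed in it behind an otherwise free front place. Origin: middle of the front place, at table level; x runs from there back along the row to the stock, z up. The front place is 110 mm long (x) by 92 mm wide (y), centred on the origin, with a rim 14 mm high; floor 3 mm thick.
- jars_tray: the jars' tray: same tray, origin and axes, with two jars fixed in it behind the front place. In every stocked tray the stock begins 55 mm or a little more behind the origin and is as tall as the loose piece of its kind; beside it the tray's sides rise to 40 mm; the back wall, 60 mm high, is 191 mm behind the origin.
- cartons_tray: the cartons' tray: same tray, origin and axes, with three cartons fixed in it behind the front place, their 62 mm side across the tray (along its y).
- empty_tray: the empty tray: same tray, origin and axes, with no stock: a free spot on the way. The four trays stand side by side, in any order, each slightly turned.
- tape_roll: bystander: a roll of brown parcel tape lying flat on the robot's side of the trays, 100 mm in diameter, 48 mm tall, 76 mm hole; origin at the centre of its underside.
- cup: bystander: a white drinking cup without a handle, upright on the robot's side of the trays, 74 mm wide at the rim, 85 mm tall; origin at the centre of its underside.

How it is judged:
By the outcome, as a careful person would: the job done as asked, in the order asked, and still so for the second after the job is handed in, with the robot touching nothing.
It also fails if it takes over 93 s, if anything falls off the work surface, if the arm or the gripper's body presses on something with over 40 N, if the wrist force passes 120 N, or if a joint passes its speed limit or range.

### The arm

A 7-joint arm with a two-finger parallel gripper is mounted at the origin on the work surface. World frame = base frame: x ahead of the robot, y to its left, z up, the work surface at z = 0. Lengths are in m, angles in rad, forces in N, time in s.
With the tool pointing down it reaches from about 0.35 to 0.9 m from the base axis. Payload 8.1 kg.
Tool frame: the origin (TCP) lies on the centre line of the jaws, within the pads' length; the fingertips stand 14 mm ahead of it and the grasp point (between the pads) lies 5 mm behind it (arm.tip_reach is the distance from the TCP to the fingertips, in m); z points along the fingers, y is the direction in which the jaws open and shut (so a half turn about z gives the same grasp; the last joint's range is limited). The gripper opens to 92 mm and grips with 3 to 60 N. Pads are 19 mm wide; open, the fingers measure 130 mm over their backs; the gripper's body (75 mm by 190 mm) begins 47 mm behind the grasp point.
Start: joints at [1.225, 0.434, 0.025, 1.573, -0.012, 1.134, -0.075], TCP at [0.15, -0.607, 0.214] pointing down, gripper open.
Joint ranges: [-2.62, 2.62], [-0.44, 2.09], [-1.27, 1.32], [0.08, 2.57], [-1.32, 4.46], [0.12, 2], [-2.74, 2.74]. Speed limits (rad/s): [2.22, 2.22, 3.01, 3.01, 3.14, 3.14, 3.14].

### API

Orientations are given as a rotation vector (axis times angle).
In Python, from cell import sensors, vision, arm, nets gives the robot as it stands.
- The arm moves only by the shell command python3 -m handwheel 'ROWS' [FORCE]. ROWS is JSON, a list of rows, each an object of numbers: "tx", "ty", "tz": the shift along the tool's x, y, z in cm; "wx", "wy", "wz": the turn, a rotation vector about the tool's x, y, z in degrees; "claw": the opening, from 0 (shut) to 1 (fully open). A call has 1 to 12 rows; each row is the pose to reach, as a shift and turn from the pose commanded when the call began, along the tool's axes at that moment; what a row does not reach only later rows make up. A row lasts 1/12 s, in which the tool goes at most 41.7 mm and 7.16 degrees, less where a joint would pass 70% of its speed; a pose out of reach is approached as far as the arm can. A call with a gripper value outside its range is refused whole. The fingers move at their own pace and stop on an object; FORCE is the grip in N (left out, the last holds). Time passes only in rows, so rows that repeat a pose let the fingers close. It gives the time, the measured TCP pose, the force and the opening at its end, in the units of the state.
- sensors.observe(): the state, without advancing time (a new reading comes with each control period).
- vision.get_image(name): name is "scene" or "top" or "wrist"; returns (picture, depth): 420x560x3 uint8, blue, green, red; 420x560 float32, m along the optical axis (not along the pixel's ray), 0 where there is no reading.
- vision.camera_model(name): a dict with "K" (3x3 intrinsics, pixels), "k1" (the pictures are not rectified: a ray, as slopes to the right and down, at radius r is drawn at 1 + k1 r^2 times it, then the intrinsics apply), "xyz" and "attitude" of the camera in the world; the wrist camera has in their place "hand_eye" (4x4, takes a point from camera to tool coordinates, whose origin is the TCP and whose axes are the flange's). Camera axes: x right, y down, z forward; pixel columns grow to the right and rows downward; lengths in m; the calibration is good to about 2 mm. A picture is of the moment at which its call begins: read the wrist's pose just before it. camera_model takes no time and is no camera call.
- arm.sign_off(): hands the job in, once; it reports no verdict.
Trained networks look in the newest picture that a camera, given by its name, has taken for a name from the list of things; names that differ only in an ending like _2 or _b are one class to them, and where a whole thing is asked for, a point or a joint stands for the part that bears it (a point fixed in the world has none). Each returns a list of dicts, best first, with "score" (0 to 1); they miss things now and then, are a little off and sometimes report something else, mostly with a low value. They report only what shows in the picture. A call takes as long as a camera call.
- nets.cut_out(label, camera): "region" (420x560 bool, what is visible of it) and "uv" ([column, row] in pixels, amid what is visible of it).
The state is a dict: "clock": time; "joints": joint angles; "dq": joint speeds; "joint_efforts": joint torques, N m; "position": TCP position; "ee_rot": TCP orientation; "force": force on the tool from outside, world axes, zero at the start; "ft_torque": the same for the moment, N m; "width": opening from 0.0 (shut) to 1.0 (fully open).
Only numpy, scipy, OpenCV 4.12 (cv2) and the standard library are available. Lean on these libraries where they do the work, as an engineer would, in place of code of your own. Each camera call takes 0.05 s, during which the arm holds its last target.

## Working session

There is one attempt and no reset: what is moved stays moved. The work goes in short steps, Python scripts to look and compute and a shell command to move; the robot and the scene stay as the last step left them, time stands still between calls to the robot, and variables do not carry over. Pictures are saved under pics/ and viewed, and the job is handed in when it is done.

```bash
ls; mkdir -p pics
python3 - <<'E'
from cell import sensors, vision, arm, nets
import cv2
print(sensors.observe()); print(arm.tip_reach)
for n in ["scene","top","wrist"]:
    m=vision.camera_model(n); print(n,m)
    im,d=vision.get_image(n); cv2.imwrite(f"pics/{n}0.png",im)
E
```

```text
pics
{'clock': 0.0, 'joints': array([ 1.22541392,  0.43520267,  0.02501146,  1.57410403, -0.01163265,
        1.13401186, -0.0750707 ]), 'dq': array([ 0.00071543, -0.00048253,  0.00037371, -0.00158661, -0.00087464,
       -0.00041134,  0.00187361]), 'joint_efforts': array([-1.32546527e-03, -6.67833853e+01,  9.85150784e-01, -3.14454675e+01,
       -6.04557549e-02,  4.27585992e-02,  1.92579027e-04]), 'position': array([ 0.15005365, -0.60616316,  0.21325537]), 'ee_rot': array([-3.11695468e+00, -3.80099159e-01,  5.01265282e-04]), 'force': array([-0.15116723, -0.76499598,  0.04262784]), 'ft_torque': array([-0.01347334, -0.01730102,  0.01376336]), 'width': 0.9966885844839424}
0.014
scene {'K': array([[389.05182094,   0.        , 284.20703588],
       [  0.        , 389.05182094, 209.6592945 ],
       [  0.        ,   0.        ,   1.        ]]), 'k1': 0.013120689397464233, 'xyz': array([ 1.25530651, -0.11470474,  0.626806  ]), 'attitude': array([-1.70744332, -1.53506151,  0.7830287 ])}
top {'K': array([[427.47724748,   0.        , 283.19381909],
       [  0.        , 427.47724748, 206.23749177],
       [  0.        ,   0.        ,   1.        ]]), 'k1': -0.09798348049808708, 'xyz': array([0.34415946, 0.01219   , 0.88203405]), 'attitude': array([-2.16885316,  2.15245527, -0.19156758])}
wrist {'K': array([[312.61241276,   0.        , 274.22082522],
       [  0.        , 312.61241276, 206.90591769],
       [  0.        ,   0.        ,   1.        ]]), 'k1': -0.06147572591493551, 'hand_eye': array([[ 1.39102511e-03, -9.52073593e-01, -3.05865882e-01,
         8.22124203e-02],
       [ 9.99999027e-01,  1.35528437e-03,  3.29207381e-04,
        -5.13454060e-04],
       [ 1.01105594e-04, -3.05866043e-01,  9.52074553e-01,
        -1.70267299e-01],
       [ 0.00000000e+00,  0.00000000e+00,  0.00000000e+00,
         1.00000000e+00]])}
```

View pics/scene0.png

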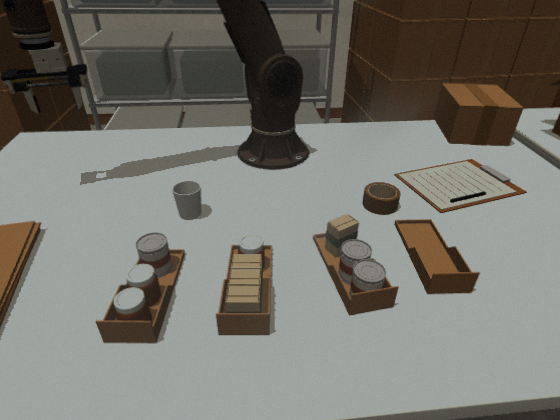

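View pics/top0.png

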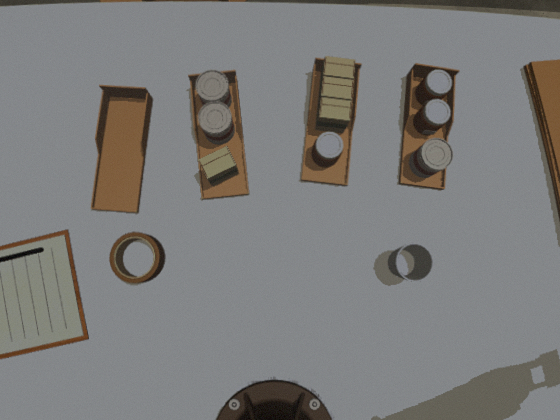

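View pics/wrist0.png

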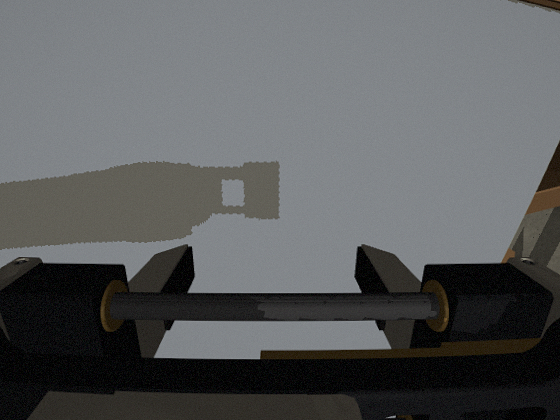

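The trays run left to right as empty, cans (holding the carton), cartons (holding the jar) and jars (holding the can). The cup is at (410,262) and the tape roll at (135,258) in the top picture. My plan is carton to empty tray, can to cans, jar to jars, then carton to cartons.

```bash
cat > h.py <<'E'
import numpy as np, cv2
from scipy.spatial.transform import Rotation as R
from cell import sensors, vision, arm, nets
def pose(cam, st=None):
    m=vision.camera_model(cam)
    if cam!="wrist":
        return m, R.from_rotvec(m["attitude"]).as_matrix(), np.array(m["xyz"])
    st=st or sensors.observe()
    Rt=R.from_rotvec(st["ee_rot"]).as_matrix(); H=m["hand_eye"]
    return m, Rt@H[:3,:3], Rt@H[:3,3]+st["position"]
def rays(cam,uv,st=None):
    m,Rc,t=pose(cam,st); K=m["K"]; uv=np.atleast_2d(uv).astype(float)
    p=(uv-[K[0,2],K[1,2]])/[K[0,0],K[1,1]]; q=p.copy()
    for _ in range(8): q=p/(1+m["k1"]*(q**2).sum(1,keepdims=True))
    return t, np.c_[q,np.ones(len(q))]@Rc.T      # depth-scaled world rays
def proj(cam,X,st=None):
    m,Rc,t=pose(cam,st); c=(np.atleast_2d(X)-t)@Rc; p=c[:,:2]/c[:,2:]
    p=p*(1+m["k1"]*(p**2).sum(1,keepdims=True))
    return p*m["K"][0,0]+[m["K"][0,2],m["K"][1,2]]
def cloud(cam,depth,mask=None,st=None):
    mk=(depth>0) if mask is None else mask&(depth>0)
    v,u=np.nonzero(mk); t,r=rays(cam,np.c_[u,v],st)
    return t+r*depth[v,u][:,None], np.c_[u,v]
E
python3 - <<'E'
from h import *
import pickle
D={}
for cam in ["top","scene"]:
    im,d=vision.get_image(cam); D[cam]=(im,d,{})
    P,_=cloud(cam,d); 
    for l in ["can_mid","jar_mid","carton_mid","cans_tray","jars_tray","cartons_tray","empty_tray","tape_roll","cup"]:
        L=nets.cut_out(l,cam); D[cam][2][l]=L
        for r in L[:3]:
            Q,_=cloud(cam,d,r["region"])
            print(cam,l,round(r["score"],2),np.round(r["uv"]),r["region"].sum(), np.round(np.median(Q,0),3), np.round(np.percentile(Q[:,2],[2,50,98]),3))
pickle.dump(D,open("D.pkl","wb"))
print(sensors.observe()["clock"])
E
```

```text
top can_mid 0.77 [428. 159.] 1299 [ 0.566 -0.31   0.076] [0.004 0.076 0.081]
top jar_mid 0.86 [327. 149.] 851 [ 0.577 -0.099  0.075] [0.016 0.075 0.078]
top carton_mid 0.93 [218. 166.] 1016 [0.538 0.112 0.084] [0.005 0.084 0.087]
top cans_tray 0.74 [220. 123.] 4930 [0.632 0.116 0.022] [0.    0.022 0.081]
top jars_tray 0.94 [425. 113.] 4630 [ 0.664 -0.313  0.026] [-0.     0.026  0.078]
top cartons_tray 0.63 [330. 115.] 5002 [ 0.659 -0.112  0.035] [-0.     0.035  0.087]
top empty_tray 0.93 [119. 146.] 6265 [0.598 0.33  0.004] [-0.     0.004  0.052]
top tape_roll 0.69 [124. 258.] 1340 [0.362 0.277 0.046] [0.005 0.046 0.05 ]
top cup 0.56 [411. 266.] 1372 [ 0.358 -0.276  0.042] [0.002 0.042 0.086]
scene can_mid 0.61 [156. 250.] 1149 [ 0.59  -0.31   0.071] [0.007 0.071 0.081]
scene can_mid 0.56 [187. 202.] 952 [ 0.379 -0.26   0.058] [0.    0.058 0.085]
scene jar_mid 0.97 [250. 245.] 492 [ 0.595 -0.101  0.075] [0.013 0.075 0.078]
scene carton_mid 0.65 [338. 231.] 886 [0.559 0.103 0.068] [0.01  0.068 0.087]
scene cans_tray 0.76 [354. 276.] 3660 [0.7   0.111 0.048] [0.002 0.048 0.081]
scene jars_tray 0.93 [140. 303.] 4478 [ 0.725 -0.318  0.04 ] [0.001 0.04  0.078]
scene cartons_tray 0.91 [245. 297.] 4117 [ 0.734 -0.119  0.057] [0.001 0.057 0.086]
scene empty_tray 0.91 [432. 259.] 3635 [0.617 0.328 0.007] [0.001 0.007 0.059]
scene tape_roll 0.76 [381. 198.] 1025 [0.384 0.273 0.033] [0.002 0.033 0.05 ]
scene tape_roll 0.65 [245. 244.] 427 [ 0.596 -0.104  0.075] [0.055 0.075 0.078]
scene cup 0.75 [187. 201.] 923 [ 0.38  -0.26   0.059] [0.004 0.059 0.085]
1.15
```

```bash
cat > fit.py <<'E'
from h import *
import pickle
from scipy.optimize import minimize
D=pickle.load(open("D.pkl","rb"))
def mid(c,s): return c
W,L0,L1=0.049,-0.058,0.194
res={}
rough={"cans_tray":(.6,.11),"jars_tray":(.6,-.31),"cartons_tray":(.6,-.105),"empty_tray":(.57,.335)}
for t in rough:
    pts=[]
    for cam in ["top","scene"]:
        im,d,S=D[cam]
        hsv=cv2.cvtColor(im,cv2.COLOR_BGR2HSV)
        card=(hsv[...,1]>90)&((hsv[...,0]<20))
        P,uv=cloud(cam,d,card)
        k=(abs(P[:,1]-rough[t][1])<.095)&(P[:,0]>.45)&(P[:,0]<.85)&(P[:,2]>.001)&(P[:,2]<.065)
        pts.append((cam,P[k]))
    allp=[]
    for cam,P in pts+[("both",None)]:
        if cam=="both": P=np.concatenate([q for _,q in pts])
        def cost(p):
            c,s=np.cos(p[2]),np.sin(p[2]); x=(P[:,0]-p[0])*c+(P[:,1]-p[1])*s; y=-(P[:,0]-p[0])*s+(P[:,1]-p[1])*c
            dx=np.minimum(x-L0,L1-x); dy=W-abs(y)
            o=np.minimum(np.minimum(dx,dy),0)           # outside
            ins=np.clip(.006-np.minimum(dx,dy),0,None)*(np.minimum(dx,dy)>=0)  # reward near edge
            return np.minimum(o**2,.01**2).sum()-0.5*(np.minimum(ins,.003)**2).sum()
        best=None
        for y0 in (-.02,0,.02):
          for a in (-.2,-.1,0,.1,.2):
            # start from centred bbox
            r=minimize(cost,[np.percentile(P[:,0],1)+.06,np.median(P[:,1])+y0,a],method="Nelder-Mead",options=dict(xatol=1e-5,fatol=1e-10,initial_simplex=None,maxiter=600))
            if best is None or r.fun<best.fun: best=r
        print(t,cam,len(P),np.round(best.x[:2],4),round(np.degrees(best.x[2]),2),best.fun)
        res[t]=best.x
pickle.dump(res,open("trays.pkl","wb"))
for cam in ["top","scene"]:
    im=D[cam][0].copy()
    for t,p in res.items():
        c,s=np.cos(p[2]),np.sin(p[2]); Rm=np.array([[c,-s],[s,c]])
        for xs,z in (([L0,L1],0.0),([-.055,.055],.014)):
            q=np.array([[xs[0],-W],[xs[1],-W],[xs[1],W],[xs[0],W]])@Rm.T+p[:2]
            uv=proj(cam,np.c_[q,np.full(4,z)])
            cv2.polylines(im,[np.round(uv).astype(int)],True,(0,255,0) if z==0 else (255,0,255),1)
    if cam=="top": im=im[40:230,80:480]
    else: im=im[190:360,80:490]
    cv2.imwrite(f"pics/fit_{cam}.png",cv2.resize(im,None,fx=1.9,fy=1.9))
E
python3 fit.py
```

```text
cans_tray top 2340 [0.5488 0.1118] 6.74 -0.002560531568694964
cans_tray scene 1857 [0.5506 0.1111] 7.02 -0.006100659568914441
cans_tray both 4197 [0.5505 0.1115] 6.88 -0.008409732345013073
jars_tray top 2602 [ 0.5756 -0.3156] -6.64 -0.0038904861048121428
jars_tray scene 2788 [ 0.5781 -0.3161] -6.94 -0.006435498503001713
jars_tray both 5390 [ 0.5777 -0.3157] -6.76 -0.00943291713859803
cartons_tray top 2161 [ 0.5802 -0.1055] -6.07 -0.002770672788037372
cartons_tray scene 1723 [ 0.5822 -0.1062] -6.08 -0.005331936412181674
cartons_tray both 3884 [ 0.5821 -0.1062] -5.94 -0.007817273117167869
empty_tray top 5159 [0.5165 0.3305] -3.89 -0.005776656182897386
empty_tray scene 3466 [0.5181 0.3295] -3.54 -0.008455529632167384
empty_tray both 8625 [0.5179 0.3298] -3.69 -0.013918109593254084
```

View pics/fit_top.png

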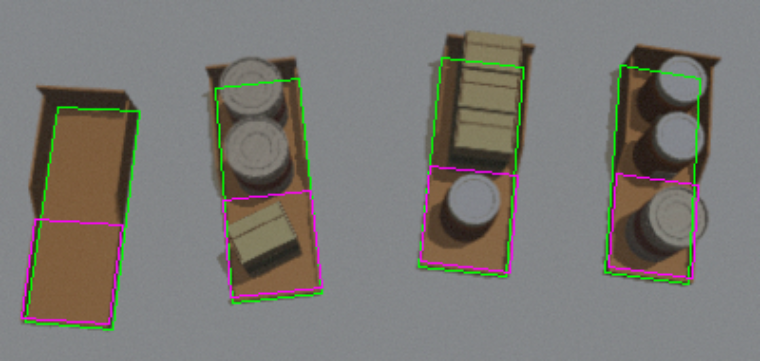

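View pics/fit_scene.png

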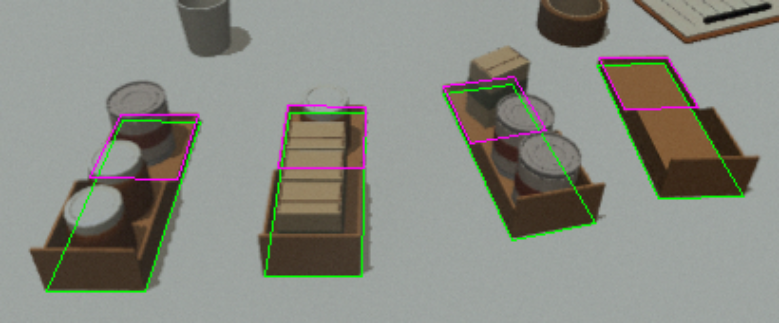

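```bash
cat > pieces.py <<'E'
from h import *
import pickle
D=pickle.load(open("D.pkl","rb"))
for l,h in (("can_mid",.081),("jar_mid",.077),("carton_mid",.085)):
    A=[]
    for cam in ["top","scene"]:
        im,d,S=D[cam]; r=S[l][0]["region"]
        r=cv2.dilate(r.astype(np.uint8),np.ones((5,5)))>0
        P,_=cloud(cam,d,r); k=abs(P[:,2]-h)<.006; 
        T=P[k]; A.append(T)
        (cx,cy),(w,hh),a=cv2.minAreaRect((T[:,:2]*1000).astype(np.float32))
        (ex,ey),rad=cv2.minEnclosingCircle((T[:,:2]*1000).astype(np.float32))
        print(l,cam,"top z",round(np.median(T[:,2]),4),"rect",round(cx,1),round(cy,1),round(w,1),round(hh,1),round(a,1),"circ",round(ex,1),round(ey,1),round(rad,1))
E
python3 pieces.py
```

```text
can_mid top top z 0.0777 rect 570.7 -318.2 64.2 64.6 51.3 circ 571.8 -318.0 33.7
can_mid scene top z 0.0779 rect 600.0 -323.5 67.3 126.4 79.5 circ 602.5 -310.9 66.3
jar_mid top top z 0.0758 rect 585.1 -102.9 53.0 51.7 29.8 circ 585.1 -103.4 27.0
jar_mid scene top z 0.076 rect 616.7 -89.1 116.9 51.0 26.2 circ 620.6 -97.0 60.8
carton_mid top top z 0.0846 rect 545.1 115.0 42.8 62.0 26.7 circ 544.6 114.6 36.9
carton_mid scene top z 0.0849 rect 577.1 118.0 121.1 70.0 6.2 circ 577.9 111.0 66.7
```

Both cameras agree on the tray fits to within 2 mm, and the heights match the text: tops at 78, 76 and 85 mm. I'll write a helper that gives the shift from the current pose to a target, then make the first approach to the carton.

```bash
cat > go.py <<'E'
import sys
from h import *
# usage: go.py x y z yawdeg  -> shift cm / wz in tool axes
x,y,z,yaw=map(float,sys.argv[1:5]); st=sensors.observe()
Rt=R.from_rotvec(st["ee_rot"]).as_matrix()
a=np.radians(yaw); Rg=np.array([[np.cos(a),np.sin(a),0],[np.sin(a),-np.cos(a),0],[0,0,-1]])
d=Rt.T@(np.array([x,y,z])-st["position"])*100
w=np.degrees(R.from_matrix(Rt.T@Rg).as_rotvec())
print("clock",round(st["clock"],2),"pos",np.round(st["position"],4),"yaw",round(np.degrees(np.arctan2(Rt[1,0],Rt[0,0])),2),"width",round(st["width"],3),"F",np.round(st["force"],1))
print("t",np.round(d,2),"w",np.round(w,2))
E
python3 go.py 0.545 0.115 0.2 26.7
```

```text
clock 1.15 pos [ 0.1502 -0.6067  0.2141] yaw 13.91 width 1.001 F [-0.   0.5 -0.3]
t [ 55.66 -60.57   1.4 ] w [  0.     0.   -12.79]
```

```bash
python3 -m handwheel '[{"tx":30,"ty":-33,"wz":-6},{"tx":30,"ty":-33,"wz":-6},{"tx":30,"ty":-33,"wz":-6},{"tx":30,"ty":-33,"wz":-6},{"tx":30,"ty":-33,"wz":-6},{"tx":30,"ty":-33,"wz":-6},{"tx":55.7,"ty":-60.6,"wz":-12.8},{"tx":55.7,"ty":-60.6,"wz":-12.8},{"tx":55.7,"ty":-60.6,"wz":-12.8},{"tx":55.7,"ty":-60.6,"wz":-12.8},{"tx":55.7,"ty":-60.6,"wz":-12.8},{"tx":55.7,"ty":-60.6,"wz":-12.8}]' 20; python3 go.py 0.545 0.115 0.2 26.7
```

```text
clock 1.15 pos [ 0.1502 -0.6067  0.2141] yaw 13.91 width 1.001 F [-0.   0.5 -0.3]
t [ 55.66 -60.57   1.4 ] w [  0.     0.   -12.79]invalid input
```

```bash
python3 -m handwheel '[{"tx":30,"ty":-33,"tz":0,"wx":0,"wy":0,"wz":-6,"claw":1},{"tx":30,"ty":-33,"tz":0,"wx":0,"wy":0,"wz":-6,"claw":1}]' 20; python3 go.py 0.545 0.115 0.2 26.7
```

```text
clock: 1.32
position: [0.1886, -0.5338, 0.2134]
ee_rot: [3.093, 0.546, -0.001]
force: [1.9, 0.3, 0.2]
width: 0.999
clock 1.32 pos [ 0.1886 -0.5338  0.2134] yaw 20.02 width 0.999 F [1.9 0.3 0.2]
t [ 55.7  -48.76   1.28] w [ 0.    0.06 -6.68]
```

All keys are required in every row.

```bash
python3 -m handwheel '[{"tx":55.7,"ty":-48.8,"tz":1.2,"wx":0,"wy":0,"wz":-6.7,"claw":1},{"tx":55.7,"ty":-48.8,"tz":1.2,"wx":0,"wy":0,"wz":-6.7,"claw":1},{"tx":55.7,"ty":-48.8,"tz":1.2,"wx":0,"wy":0,"wz":-6.7,"claw":1},{"tx":55.7,"ty":-48.8,"tz":1.2,"wx":0,"wy":0,"wz":-6.7,"claw":1},{"tx":55.7,"ty":-48.8,"tz":1.2,"wx":0,"wy":0,"wz":-6.7,"claw":1},{"tx":55.7,"ty":-48.8,"tz":1.2,"wx":0,"wy":0,"wz":-6.7,"claw":1},{"tx":55.7,"ty":-48.8,"tz":1.2,"wx":0,"wy":0,"wz":-6.7,"claw":1},{"tx":55.7,"ty":-48.8,"tz":1.2,"wx":0,"wy":0,"wz":-6.7,"claw":1},{"tx":55.7,"ty":-48.8,"tz":1.2,"wx":0,"wy":0,"wz":-6.7,"claw":1},{"tx":55.7,"ty":-48.8,"tz":1.2,"wx":0,"wy":0,"wz":-6.7,"claw":1},{"tx":55.7,"ty":-48.8,"tz":1.2,"wx":0,"wy":0,"wz":-6.7,"claw":1},{"tx":55.7,"ty":-48.8,"tz":1.2,"wx":0,"wy":0,"wz":-6.7,"claw":1}]' 20; python3 go.py 0.545 0.115 0.2 26.7
```

```text
clock: 2.32
position: [0.4319, -0.0937, 0.2063]
ee_rot: [3.057, 0.722, 0.001]
force: [0.3, -0.6, 0.8]
width: 0.998
clock 2.32 pos [ 0.4319 -0.0937  0.2063] yaw 26.59 width 0.998 F [ 0.3 -0.6  0.8]
t [ 19.45 -13.6    0.63] w [ 0.05 -0.04 -0.11]
```

```bash
python3 -m handwheel '[{"tx":0,"ty":0,"tz":0,"wx":0,"wy":0,"wz":0,"claw":1}]'; python3 go.py 0.545 0.115 0.2 26.7
```

```text
clock: 2.4
position: [0.4349, -0.0877, 0.2066]
ee_rot: [-3.052, -0.737, -0.007]
force: [0.5, -0.1, -0.3]
width: 1.001
clock 2.4 pos [ 0.4349 -0.0877  0.2066] yaw 27.16 width 1.001 F [ 0.5 -0.1 -0.3]
t [ 19.05 -13.01   0.77] w [-0.06 -0.26  0.46]
```

```bash
python3 -m handwheel '[{"tx":19,"ty":-13,"tz":0.8,"wx":0,"wy":0,"wz":0.4,"claw":1},{"tx":19,"ty":-13,"tz":0.8,"wx":0,"wy":0,"wz":0.4,"claw":1},{"tx":19,"ty":-13,"tz":0.8,"wx":0,"wy":0,"wz":0.4,"claw":1},{"tx":19,"ty":-13,"tz":0.8,"wx":0,"wy":0,"wz":0.4,"claw":1},{"tx":19,"ty":-13,"tz":0.8,"wx":0,"wy":0,"wz":0.4,"claw":1},{"tx":19,"ty":-13,"tz":0.8,"wx":0,"wy":0,"wz":0.4,"claw":1},{"tx":19,"ty":-13,"tz":0.8,"wx":0,"wy":0,"wz":0.4,"claw":1}]'; python3 go.py 0.545 0.115 0.2 26.7
python3 - <<'E'
from h import *
st=sensors.observe()
im,d=vision.get_image("wrist")
L=nets.cut_out("carton_mid","wrist")
for r in L[:3]:
    P,_=cloud("wrist",d,r["region"],st); T=P[P[:,2]>.078]
    print(r["score"],r["uv"],len(P),np.round(np.percentile(P[:,2],[5,50,95]),4))
    if len(T)>50: print(cv2.minAreaRect((T[:,:2]*1000).astype(np.float32)), np.median(T,0))
    im[r["region"]]=im[r["region"]]//2+np.array([0,100,0],np.uint8)
cv2.imwrite("pics/w1.png",im)
E
```

```text
clock: 2.98
position: [0.5442, 0.1116, 0.1978]
ee_rot: [-3.054, -0.721, -0.003]
force: [-0.5, -0.0, -0.1]
width: 0.998
clock 2.98 pos [0.5442 0.1116 0.1978] yaw 26.57 width 0.998 F [-0.5 -0.  -0.1]
t [ 0.22 -0.27 -0.22] w [-0.16 -0.13 -0.13]
0.95 [274.0, 189.7] 3634 [0.0235 0.0843 0.0855]
((545.1632690429688, 114.19491577148438), (42.64076232910156, 61.960960388183594), 26.97897720336914) [0.54626198 0.11475164 0.08450245]
```

View pics/w1.png

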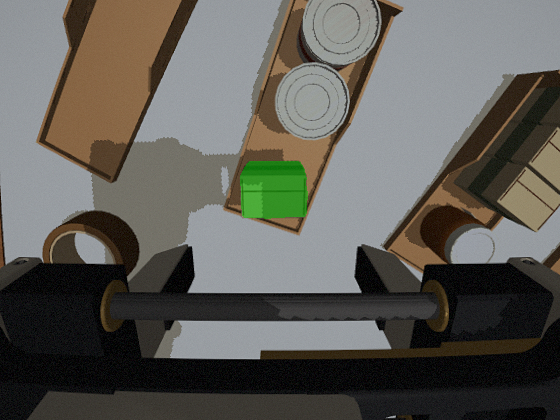

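The wrist view shows the carton at (274,190), square to the jaws, and it measures (0.545, 0.114) at 27°, the same as the top view. I'll descend and grip.

```bash
python3 go.py 0.545 0.1145 0.047 26.9; python3 -m handwheel '[{"tx":0.2,"ty":-0.3,"tz":4,"wx":0,"wy":0,"wz":-0.2,"claw":1},{"tx":0.2,"ty":-0.3,"tz":8,"wx":0,"wy":0,"wz":-0.2,"claw":1},{"tx":0.2,"ty":-0.3,"tz":11,"wx":0,"wy":0,"wz":-0.2,"claw":1},{"tx":0.2,"ty":-0.3,"tz":13,"wx":0,"wy":0,"wz":-0.2,"claw":1},{"tx":0.2,"ty":-0.3,"tz":14.5,"wx":0,"wy":0,"wz":-0.2,"claw":1},{"tx":0.2,"ty":-0.3,"tz":15,"wx":0,"wy":0,"wz":-0.2,"claw":1},{"tx":0.2,"ty":-0.3,"tz":15,"wx":0,"wy":0,"wz":-0.2,"claw":1},{"tx":0.2,"ty":-0.3,"tz":15,"wx":0,"wy":0,"wz":-0.2,"claw":1}]';python3 go.py 0.545 0.1145 0.047 26.9
```

```text
clock 3.08 pos [0.5428 0.1062 0.1975] yaw 26.31 width 1.002 F [-0.  -0.8 -0.2]
t [ 0.58 -0.64 15.05] w [-0.02  0.04 -0.59]
clock: 3.75
position: [0.5437, 0.1083, 0.0487]
ee_rot: [3.058, 0.715, 0.001]
force: [0.6, 0.6, 0.8]
width: 0.997
clock 3.75 pos [0.5437 0.1083 0.0487] yaw 26.33 width 0.997 F [0.6 0.6 0.8]
t [ 0.39 -0.49  0.17] w [ 0.04 -0.02 -0.57]
```

```bash
python3 -m handwheel '[{"tx":0.4,"ty":-0.5,"tz":0.2,"wx":0,"wy":0,"wz":-0.6,"claw":1},{"tx":0.4,"ty":-0.5,"tz":0.2,"wx":0,"wy":0,"wz":-0.6,"claw":1},{"tx":0.4,"ty":-0.5,"tz":0.2,"wx":0,"wy":0,"wz":-0.6,"claw":1},{"tx":0.4,"ty":-0.5,"tz":0.2,"wx":0,"wy":0,"wz":-0.6,"claw":1}]';python3 go.py 0.545 0.1145 0.047 26.9
```

```text
clock: 4.08
position: [0.545, 0.1159, 0.0465]
ee_rot: [3.055, 0.734, 0.001]
force: [0.0, 0.5, -0.5]
width: 1.003
clock 4.08 pos [0.545  0.1159 0.0465] yaw 27.02 width 1.003 F [ 0.   0.5 -0.5]
t [-0.06  0.12 -0.05] w [ 0.02 -0.05  0.12]
```

```bash
python3 -m handwheel '[{"tx":-0.1,"ty":0.1,"tz":0,"wx":0,"wy":0,"wz":0,"claw":0.8},{"tx":-0.1,"ty":0.1,"tz":0,"wx":0,"wy":0,"wz":0,"claw":0.7},{"tx":-0.1,"ty":0.1,"tz":0,"wx":0,"wy":0,"wz":0,"claw":0.55},{"tx":-0.1,"ty":0.1,"tz":0,"wx":0,"wy":0,"wz":0,"claw":0.55},{"tx":-0.1,"ty":0.1,"tz":0,"wx":0,"wy":0,"wz":0,"claw":0.55},{"tx":-0.1,"ty":0.1,"tz":0,"wx":0,"wy":0,"wz":0,"claw":0.55}]' 15;python3 go.py 0.545 0.1145 0.047 26.9
```

```text
clock: 4.58
position: [0.5443, 0.1141, 0.0459]
ee_rot: [3.055, 0.733, -0.0]
force: [-0.2, -0.7, 1.3]
width: 0.675
clock 4.58 pos [0.5443 0.1141 0.0459] yaw 27.0 width 0.675 F [-0.2 -0.7  1.3]
t [ 0.08 -0.   -0.11] w [0.01 0.01 0.1 ]
```

Gripped: 0.675 of 92 mm is 62 mm. Next I lift.

```bash
python3 -m handwheel '[{"tx":0,"ty":0,"tz":-1,"wx":0,"wy":0,"wz":0,"claw":0.55},{"tx":0,"ty":0,"tz":-3,"wx":0,"wy":0,"wz":0,"claw":0.55},{"tx":0,"ty":0,"tz":-6,"wx":0,"wy":0,"wz":0,"claw":0.55},{"tx":0,"ty":0,"tz":-9,"wx":0,"wy":0,"wz":0,"claw":0.55},{"tx":0,"ty":0,"tz":-11,"wx":0,"wy":0,"wz":0,"claw":0.55},{"tx":0,"ty":0,"tz":-11,"wx":0,"wy":0,"wz":0,"claw":0.55}]';python3 go.py 0.518 0.330 0.15 -5
python3 - <<'E'
from h import *
im,d=vision.get_image("scene"); cv2.imwrite("pics/s1.png",im)
E
```

```text
clock: 5.08
position: [0.5466, 0.1154, 0.161]
ee_rot: [-3.055, -0.734, -0.011]
force: [1.7, 0.1, -0.9]
width: 0.675
clock 5.08 pos [0.5466 0.1154 0.161 ] yaw 27.02 width 0.675 F [ 1.7  0.1 -0.9]
t [  7.19 -20.42   1.12] w [-3.000e-02 -4.200e-01  3.202e+01]
```

View pics/s1.png

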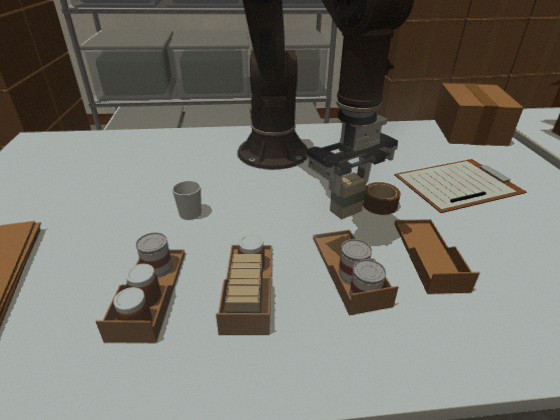

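The scene picture shows the carton held upright at (350,195), clear of the tray, and nothing else has moved. Next, over to the empty tray.

```bash
python3 -m handwheel '[{"tx":1,"ty":-3,"tz":0,"wx":0,"wy":0,"wz":4,"claw":0.55},{"tx":2.2,"ty":-6.5,"tz":0,"wx":0,"wy":0,"wz":10,"claw":0.55},{"tx":3.5,"ty":-10,"tz":0,"wx":0,"wy":0,"wz":16,"claw":0.55},{"tx":5,"ty":-14,"tz":0,"wx":0,"wy":0,"wz":22,"claw":0.55},{"tx":6,"ty":-17,"tz":0,"wx":0,"wy":0,"wz":27,"claw":0.55},{"tx":7,"ty":-19.5,"tz":0.5,"wx":0,"wy":0,"wz":31,"claw":0.55},{"tx":7.2,"ty":-20.4,"tz":1,"wx":0,"wy":0,"wz":32,"claw":0.55},{"tx":7.2,"ty":-20.4,"tz":1,"wx":0,"wy":0,"wz":32,"claw":0.55},{"tx":7.2,"ty":-20.4,"tz":1,"wx":0,"wy":0,"wz":32,"claw":0.55},{"tx":7.2,"ty":-20.4,"tz":1,"wx":0,"wy":0,"wz":32,"claw":0.55}]';python3 go.py 0.518 0.330 0.048 -5
```

```text
clock: 5.97
position: [0.5159, 0.327, 0.1452]
ee_rot: [3.137, -0.137, -0.001]
force: [0.4, 0.4, -1.9]
width: 0.675
clock 5.97 pos [0.5159 0.327  0.1452] yaw -5.02 width 0.675 F [ 0.4  0.4 -1.9]
t [ 0.19 -0.34  9.71] w [ 0.11  0.05 -0.02]
```

```bash
python3 -m handwheel '[{"tx":0.2,"ty":-0.3,"tz":2,"wx":0,"wy":0,"wz":0,"claw":0.55},{"tx":0.2,"ty":-0.3,"tz":4.5,"wx":0,"wy":0,"wz":0,"claw":0.55},{"tx":0.2,"ty":-0.3,"tz":6.5,"wx":0,"wy":0,"wz":0,"claw":0.55},{"tx":0.2,"ty":-0.3,"tz":8,"wx":0,"wy":0,"wz":0,"claw":0.55},{"tx":0.2,"ty":-0.3,"tz":9,"wx":0,"wy":0,"wz":0,"claw":0.55},{"tx":0.2,"ty":-0.3,"tz":9.2,"wx":0,"wy":0,"wz":0,"claw":0.55},{"tx":0.2,"ty":-0.3,"tz":9.2,"wx":0,"wy":0,"wz":0,"claw":0.55},{"tx":0.2,"ty":-0.3,"tz":9.2,"wx":0,"wy":0,"wz":0,"claw":0.55},{"tx":0.2,"ty":-0.3,"tz":9.2,"wx":0,"wy":0,"wz":0,"claw":0.55}]';python3 go.py 0.518 0.330 0.046 -5
```

```text
clock: 6.72
position: [0.5189, 0.3318, 0.0551]
ee_rot: [-3.137, 0.137, -0.003]
force: [-0.2, 0.3, -2.2]
width: 0.673
clock 6.72 pos [0.5189 0.3318 0.0551] yaw -5.01 width 0.673 F [-0.2  0.3 -2.2]
t [-0.07  0.19  0.91] w [-0.07 -0.09 -0.01]
```

```bash
python3 -m handwheel '[{"tx":0,"ty":0.2,"tz":0.4,"wx":0,"wy":0,"wz":0,"claw":0.55},{"tx":0,"ty":0.2,"tz":0.6,"wx":0,"wy":0,"wz":0,"claw":0.55},{"tx":0,"ty":0.2,"tz":0.7,"wx":0,"wy":0,"wz":0,"claw":0.55},{"tx":0,"ty":0.2,"tz":0.7,"wx":0,"wy":0,"wz":0,"claw":0.55},{"tx":0,"ty":0.2,"tz":0.75,"wx":0,"wy":0,"wz":0,"claw":0.55},{"tx":0,"ty":0.2,"tz":0.75,"wx":0,"wy":0,"wz":0,"claw":0.55}]';python3 go.py 0.518 0.330 0.046 -5
```

```text
clock: 7.22
position: [0.5179, 0.3296, 0.0464]
ee_rot: [3.139, -0.137, -0.0]
force: [0.2, -0.4, -1.6]
width: 0.677
clock 7.22 pos [0.5179 0.3296 0.0464] yaw -4.99 width 0.677 F [ 0.2 -0.4 -1.6]
t [ 0.01 -0.04  0.04] w [0.   0.   0.01]
```

```bash
python3 -m handwheel '[{"tx":0,"ty":0,"tz":0.05,"wx":0,"wy":0,"wz":0,"claw":0.55},{"tx":0,"ty":0,"tz":0.1,"wx":0,"wy":0,"wz":0,"claw":0.55},{"tx":0,"ty":0,"tz":0.1,"wx":0,"wy":0,"wz":0,"claw":0.55},{"tx":0,"ty":0,"tz":0.1,"wx":0,"wy":0,"wz":0,"claw":0.55}]';python3 go.py 0.518 0.330 0.046 -5
```

```text
clock: 7.55
position: [0.518, 0.3297, 0.0459]
ee_rot: [-3.138, 0.137, -0.001]
force: [-2.0, -1.6, 5.4]
width: 0.672
clock 7.55 pos [0.518  0.3297 0.0459] yaw -4.99 width 0.672 F [-2.  -1.6  5.4]
t [ 0.   -0.03 -0.01] w [-0.01 -0.02  0.01]
```

Contact: the force went from −1.6 to +5.4 N. Next I open and rise.

```bash
python3 -m handwheel '[{"tx":0,"ty":0,"tz":0,"wx":0,"wy":0,"wz":0,"claw":0.75},{"tx":0,"ty":0,"tz":0,"wx":0,"wy":0,"wz":0,"claw":0.9},{"tx":0,"ty":0,"tz":0,"wx":0,"wy":0,"wz":0,"claw":1},{"tx":0,"ty":0,"tz":0,"wx":0,"wy":0,"wz":0,"claw":1},{"tx":0,"ty":0,"tz":-2,"wx":0,"wy":0,"wz":0,"claw":1},{"tx":0,"ty":0,"tz":-5,"wx":0,"wy":0,"wz":0,"claw":1},{"tx":0,"ty":0,"tz":-9,"wx":0,"wy":0,"wz":0,"claw":1},{"tx":0,"ty":0,"tz":-13,"wx":0,"wy":0,"wz":0,"claw":1},{"tx":0,"ty":0,"tz":-14,"wx":0,"wy":0,"wz":0,"claw":1}]';python3 go.py 0.571 -0.318 0.185 -6.8
python3 - <<'E'
from h import *
im,d=vision.get_image("scene"); cv2.imwrite("pics/s2.png",im)
E
```

```text
clock: 8.3
position: [0.52, 0.3317, 0.192]
ee_rot: [-3.133, 0.136, -0.011]
force: [0.6, 0.8, -0.6]
width: 1.003
clock 8.3 pos [0.52   0.3317 0.192 ] yaw -4.99 width 1.003 F [ 0.6  0.8 -0.6]
t [10.72 64.29  0.38] w [-0.35 -0.37  1.81]
```

View pics/s2.png

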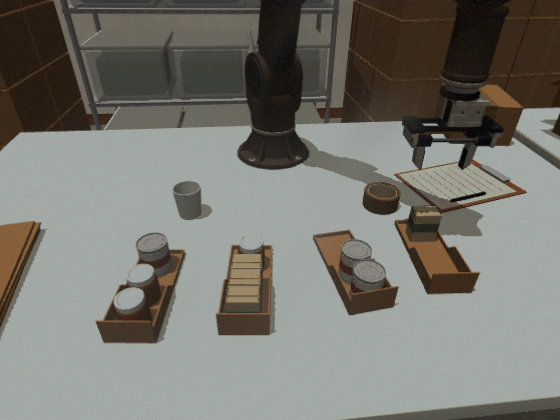

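The carton stands upright in the front of the empty tray at (425,223). Next, to the can.

```bash
python3 -m handwheel '[{"tx":10.7,"ty":64.3,"tz":0,"wx":0,"wy":0,"wz":1.8,"claw":1},{"tx":10.7,"ty":64.3,"tz":0,"wx":0,"wy":0,"wz":1.8,"claw":1},{"tx":10.7,"ty":64.3,"tz":0,"wx":0,"wy":0,"wz":1.8,"claw":1},{"tx":10.7,"ty":64.3,"tz":0,"wx":0,"wy":0,"wz":1.8,"claw":1},{"tx":10.7,"ty":64.3,"tz":0,"wx":0,"wy":0,"wz":1.8,"claw":1},{"tx":10.7,"ty":64.3,"tz":0,"wx":0,"wy":0,"wz":1.8,"claw":1},{"tx":10.7,"ty":64.3,"tz":0,"wx":0,"wy":0,"wz":1.8,"claw":1},{"tx":10.7,"ty":64.3,"tz":0,"wx":0,"wy":0,"wz":1.8,"claw":1},{"tx":10.7,"ty":64.3,"tz":0,"wx":0,"wy":0,"wz":1.8,"claw":1},{"tx":10.7,"ty":64.3,"tz":0,"wx":0,"wy":0,"wz":1.8,"claw":1},{"tx":10.7,"ty":64.3,"tz":0,"wx":0,"wy":0,"wz":1.8,"claw":1},{"tx":10.7,"ty":64.3,"tz":0,"wx":0,"wy":0,"wz":1.8,"claw":1}]';python3 go.py 0.571 -0.318 0.185 -6.8
```

```text
clock: 9.35
position: [0.5562, -0.1711, 0.1848]
ee_rot: [3.136, -0.186, -0.001]
force: [0.6, -0.6, 0.4]
width: 0.998
clock 9.35 pos [ 0.5562 -0.1711  0.1848] yaw -6.79 width 0.998 F [ 0.6 -0.6  0.4]
t [ 3.21 14.41 -0.02] w [0.01 0.03 0.01]
```

```bash
python3 -m handwheel '[{"tx":3.2,"ty":14.2,"tz":0,"wx":0,"wy":0,"wz":0,"claw":1},{"tx":3.2,"ty":14.2,"tz":0,"wx":0,"wy":0,"wz":0,"claw":1},{"tx":3.2,"ty":14.2,"tz":0,"wx":0,"wy":0,"wz":0,"claw":1},{"tx":3.2,"ty":14.2,"tz":0,"wx":0,"wy":0,"wz":0,"claw":1},{"tx":3.2,"ty":14.2,"tz":0,"wx":0,"wy":0,"wz":0,"claw":1},{"tx":3.2,"ty":14.2,"tz":0,"wx":0,"wy":0,"wz":0,"claw":1},{"tx":3.2,"ty":14.2,"tz":0,"wx":0,"wy":0,"wz":0,"claw":1}]'
cat > look.py <<'E'
import sys
from h import *
l,h,name=sys.argv[1],float(sys.argv[2]),sys.argv[3]
st=sensors.observe()
im,d=vision.get_image("wrist")
for r in nets.cut_out(l,"wrist")[:3]:
    P,_=cloud("wrist",d,r["region"],st); T=P[abs(P[:,2]-h)<.005]
    print(round(r["score"],2),np.round(r["uv"]),len(P),len(T))
    if len(T)>50:
        q=(T[:,:2]*1000).astype(np.float32)
        print(np.round(np.median(T,0),4),"rect",[np.round(v,1) for v in cv2.minAreaRect(q)],"circ",np.round(cv2.minEnclosingCircle(q)[0],1),cv2.minEnclosingCircle(q)[1])
    c=cv2.findContours(r["region"].astype(np.uint8),0,1)[0]; cv2.drawContours(im,c,-1,(0,255,0),1)
cv2.imwrite(f"pics/{name}.png",im)
E
python3 look.py can_mid .079 w2; python3 go.py 0.571 -0.318 0.185 -6.8
```

```text
clock: 9.93
position: [0.5716, -0.3125, 0.1847]
ee_rot: [-3.135, 0.185, 0.001]
force: [0.1, 0.9, 0.4]
width: 1.0
0.98 [280. 199.] 4418 3852
[ 0.5708 -0.3192  0.0775] rect [array([ 570.7, -319.5]), array([64.5, 65. ]), np.float64(82.0)] circ [ 570.3 -319.1] 33.04020309448242
clock 10.03 pos [ 0.572  -0.3117  0.1852] yaw -6.65 width 0.999 F [-0.1  0.9 -0. ]
t [-0.03  0.63  0.02] w [-0.05  0.02  0.15]
```

View pics/w2.png

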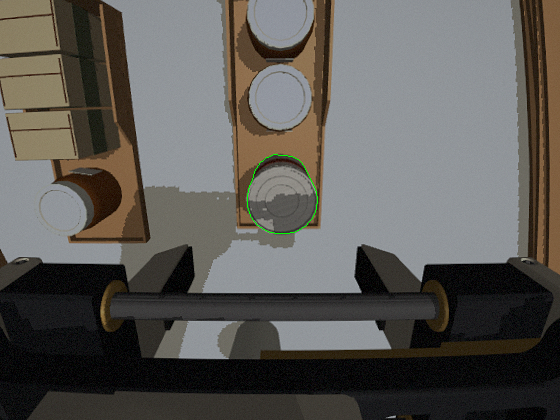

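The can is at (280,199), which puts it at (0.5707, −0.319). I'll descend to TCP z 0.045.

```bash
python3 -m handwheel '[{"tx":0,"ty":0.5,"tz":3,"wx":0,"wy":0,"wz":0,"claw":1},{"tx":0,"ty":0.7,"tz":6,"wx":0,"wy":0,"wz":0,"claw":1},{"tx":0,"ty":0.7,"tz":7,"wx":0,"wy":0,"wz":0,"claw":1},{"tx":0,"ty":0.7,"tz":7,"wx":0,"wy":0,"wz":0,"claw":1},{"tx":0,"ty":0.7,"tz":7,"wx":0,"wy":0,"wz":0,"claw":1}]'; python3 go.py 0.5707 -0.319 0.045 -6.8
```

```text
clock: 10.45
position: [0.5712, -0.3196, 0.1159]
ee_rot: [-3.136, 0.184, 0.0]
force: [0.9, -0.6, 0.5]
width: 1.002
clock 10.45 pos [ 0.5712 -0.3196  0.1159] yaw -6.72 width 1.002 F [ 0.9 -0.6  0.5]
t [-0.05 -0.05  7.09] w [-0.03  0.02  0.08]
```

```bash
python3 -m handwheel '[{"tx":0,"ty":0,"tz":3,"wx":0,"wy":0,"wz":0,"claw":1},{"tx":0,"ty":0,"tz":5,"wx":0,"wy":0,"wz":0,"claw":1},{"tx":0,"ty":0,"tz":6.5,"wx":0,"wy":0,"wz":0,"claw":1},{"tx":0,"ty":0,"tz":7,"wx":0,"wy":0,"wz":0,"claw":1},{"tx":0,"ty":0,"tz":7,"wx":0,"wy":0,"wz":0,"claw":1},{"tx":0,"ty":0,"tz":7,"wx":0,"wy":0,"wz":0,"claw":0.85},{"tx":0,"ty":0,"tz":7,"wx":0,"wy":0,"wz":0,"claw":0.75},{"tx":0,"ty":0,"tz":7,"wx":0,"wy":0,"wz":0,"claw":0.6},{"tx":0,"ty":0,"tz":7,"wx":0,"wy":0,"wz":0,"claw":0.6},{"tx":0,"ty":0,"tz":7,"wx":0,"wy":0,"wz":0,"claw":0.6},{"tx":0,"ty":0,"tz":7,"wx":0,"wy":0,"wz":0,"claw":0.6}]' 20; python3 go.py 0.5707 -0.319 0.045 -6.8
```

```text
clock: 11.37
position: [0.5715, -0.3205, 0.0464]
ee_rot: [3.136, -0.186, 0.002]
force: [-1.6, 2.0, 6.1]
width: 0.717
clock 11.37 pos [ 0.5715 -0.3205  0.0464] yaw -6.78 width 0.717 F [-1.6  2.   6.1]
t [-0.1  -0.14  0.14] w [ 0.   -0.07  0.02]
```

```bash
python3 -m handwheel '[{"tx":0,"ty":0,"tz":-1,"wx":0,"wy":0,"wz":0,"claw":0.6},{"tx":0,"ty":0,"tz":-3,"wx":0,"wy":0,"wz":0,"claw":0.6},{"tx":0,"ty":0,"tz":-6,"wx":0,"wy":0,"wz":0,"claw":0.6},{"tx":0,"ty":0,"tz":-9,"wx":0,"wy":0,"wz":0,"claw":0.6},{"tx":0,"ty":0,"tz":-12,"wx":0,"wy":0,"wz":0,"claw":0.6},{"tx":0,"ty":0,"tz":-13,"wx":0,"wy":0,"wz":0,"claw":0.6},{"tx":0,"ty":0,"tz":-13,"wx":0,"wy":0,"wz":0,"claw":0.6},{"tx":0,"ty":0,"tz":-13,"wx":0,"wy":0,"wz":0,"claw":0.6}]'; python3 go.py 0.551 0.1115 0.175 6.9
```

```text
clock: 12.03
position: [0.5704, -0.3207, 0.1749]
ee_rot: [3.136, -0.186, -0.001]
force: [0.2, 1.6, -3.6]
width: 0.713
clock 12.03 pos [ 0.5704 -0.3207  0.1749] yaw -6.8 width 0.713 F [ 0.2  1.6 -3.6]
t [-7.050e+00 -4.269e+01 -1.000e-02] w [  0.     0.02 -13.7 ]
```

```bash
python3 -m handwheel '[{"tx":-0.5,"ty":-3,"tz":0,"wx":0,"wy":0,"wz":-2,"claw":0.6},{"tx":-1.1,"ty":-6.5,"tz":0,"wx":0,"wy":0,"wz":-4,"claw":0.6},{"tx":-1.7,"ty":-10.3,"tz":0,"wx":0,"wy":0,"wz":-6,"claw":0.6},{"tx":-2.4,"ty":-14.2,"tz":0,"wx":0,"wy":0,"wz":-8,"claw":0.6},{"tx":-3,"ty":-18,"tz":0,"wx":0,"wy":0,"wz":-10,"claw":0.6},{"tx":-3.6,"ty":-22,"tz":0,"wx":0,"wy":0,"wz":-12,"claw":0.6},{"tx":-4.3,"ty":-26,"tz":0,"wx":0,"wy":0,"wz":-13.7,"claw":0.6},{"tx":-5,"ty":-30,"tz":0,"wx":0,"wy":0,"wz":-13.7,"claw":0.6},{"tx":-5.6,"ty":-34,"tz":0,"wx":0,"wy":0,"wz":-13.7,"claw":0.6},{"tx":-6.2,"ty":-37.5,"tz":0,"wx":0,"wy":0,"wz":-13.7,"claw":0.6},{"tx":-6.7,"ty":-40.5,"tz":0,"wx":0,"wy":0,"wz":-13.7,"claw":0.6},{"tx":-7,"ty":-42,"tz":0,"wx":0,"wy":0,"wz":-13.7,"claw":0.6}]'; python3 go.py 0.551 0.1115 0.175 6.9
```

```text
clock: 13.03
position: [0.5487, 0.1096, 0.1732]
ee_rot: [-3.134, -0.197, 0.006]
force: [0.4, -0.5, -3.3]
width: 0.711
clock 13.03 pos [0.5487 0.1096 0.1732] yaw 7.21 width 0.711 F [ 0.4 -0.5 -3.3]
t [ 0.25 -0.16 -0.18] w [-0.12  0.21  0.31]
```

```bash
python3 -m handwheel '[{"tx":0.2,"ty":-0.2,"tz":0,"wx":0,"wy":0,"wz":0,"claw":0.6},{"tx":0.2,"ty":-0.2,"tz":0,"wx":0,"wy":0,"wz":0,"claw":0.6},{"tx":0.2,"ty":-0.2,"tz":0,"wx":0,"wy":0,"wz":0,"claw":0.6}]'; python3 go.py 0.551 0.1115 0.175 6.9
cat > tl.py <<'E'
import sys,pickle
from h import *
trays=pickle.load(open("trays.pkl","rb")); name=sys.argv[1]; t=sys.argv[2]
st=sensors.observe(); im,d=vision.get_image("wrist")
p=trays[t]; c,s=np.cos(p[2]),np.sin(p[2]); Rm=np.array([[c,-s],[s,c]])
for z,xs,W,col in ((.014,[-.058,.055],.049,(255,0,255)),(.003,[-.055,.055],.046,(0,255,0))):
    q=np.array([[xs[0],-W],[xs[1],-W],[xs[1],W],[xs[0],W]])@Rm.T+p[:2]
    uv=proj("wrist",np.c_[q,np.full(4,z)],st)
    cv2.polylines(im,[np.round(uv).astype(int)],True,col,1)
cv2.imwrite(f"pics/{name}.png",im)
P,_=cloud("wrist",d,None,st)
l=(P[:,:2]-p[:2])@Rm
# rim side points at z 8-17mm, x in front place
k=(P[:,2]>.009)&(P[:,2]<.018)&(abs(l[:,1])<.07)&(l[:,0]>-.075)&(l[:,0]<.055)
y=l[k,1]; x=l[k,0]
for sg in (-1,1):
    m=(sg*y>.04); print("side",sg,m.sum(),np.round(np.percentile(y[m],[5,50,95]),4) if m.sum()>5 else "")
m=(x<-.048)&(abs(y)<.04); print("front",m.sum(),np.round(np.percentile(x[m],[5,50,95]),4) if m.sum()>5 else "")
E
python3 tl.py w3 cans_tray
```

```text
clock: 13.28
position: [0.5521, 0.1053, 0.1738]
ee_rot: [3.135, 0.188, -0.004]
force: [-0.4, -0.6, -2.9]
width: 0.713
clock 13.28 pos [0.5521 0.1053 0.1738] yaw 6.86 width 0.713 F [-0.4 -0.6 -2.9]
t [-0.03 -0.63 -0.12] w [ 0.07  0.16 -0.04]
side -1 217 [-0.0493 -0.0477 -0.0464]
side 1 301 [0.0456 0.0469 0.0485]
front 0
```

View pics/w3.png

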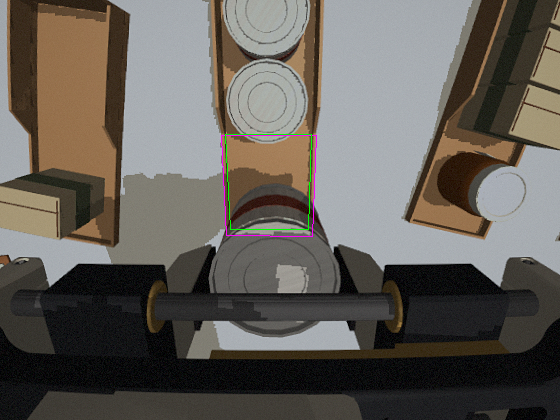

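The wrist view confirms the tray outline: the can is at (275,280), the tray overlay fits, and the sides sit at −47.7 and +46.9 mm. I'll check where the can sits in the grip, then lower.

```bash
cat > held.py <<'E'
import sys
from h import *
l=sys.argv[1]; st=sensors.observe(); im,d=vision.get_image("wrist")
Rt=R.from_rotvec(st["ee_rot"]).as_matrix()
P,_=cloud("wrist",d,None,st); T=(P-st["position"])@Rt
for r in nets.cut_out(l,"wrist")[:2]:
    Q,_=cloud("wrist",d,r["region"],st); q=(Q-st["position"])@Rt
    zt=np.percentile(q[:,2],10); k=abs(q[:,2]-zt)<.006; a=(q[k,:2]*1000).astype(np.float32)
    print(round(r["score"],2),np.round(r["uv"]),"top tool z",round(float(np.median(q[k,2])),4),"rect",[np.round(v,1) for v in cv2.minAreaRect(a)],"circ",np.round(cv2.minEnclosingCircle(a)[0],1),round(cv2.minEnclosingCircle(a)[1],1),"range",a.min(0),a.max(0))
E
python3 held.py can_mid; python3 go.py 0.551 0.1115 0.058 6.9
```

```text
0.58 [274. 255.] top tool z -0.0312 rect [array([-0.7,  0.4]), array([63.7, 65.8]), np.float64(60.6)] circ [-1.5 -0.8] 33.6 range [-34.474102 -33.165016] [31.947924 32.615635]
clock 13.43 pos [0.5527 0.1049 0.1747] yaw 6.77 width 0.72 F [ 0.1  0.  -3.1]
t [-0.08 -0.68 11.67] w [ 0.05  0.07 -0.13]
```

```bash
python3 -m handwheel '[{"tx":-0.1,"ty":-0.6,"tz":2,"wx":0,"wy":0,"wz":0,"claw":0.6},{"tx":-0.1,"ty":-0.6,"tz":4,"wx":0,"wy":0,"wz":0,"claw":0.6},{"tx":-0.1,"ty":-0.6,"tz":6.5,"wx":0,"wy":0,"wz":0,"claw":0.6},{"tx":-0.1,"ty":-0.6,"tz":9,"wx":0,"wy":0,"wz":0,"claw":0.6},{"tx":-0.1,"ty":-0.6,"tz":10.5,"wx":0,"wy":0,"wz":0,"claw":0.6},{"tx":-0.1,"ty":-0.6,"tz":11.2,"wx":0,"wy":0,"wz":0,"claw":0.6},{"tx":-0.1,"ty":-0.6,"tz":11.2,"wx":0,"wy":0,"wz":0,"claw":0.6},{"tx":-0.1,"ty":-0.6,"tz":11.2,"wx":0,"wy":0,"wz":0,"claw":0.6},{"tx":-0.1,"ty":-0.6,"tz":11.2,"wx":0,"wy":0,"wz":0,"claw":0.6}]'; python3 go.py 0.551 0.1115 0.0475 6.9
```

```text
clock: 14.18
position: [0.552, 0.1127, 0.0646]
ee_rot: [-3.136, -0.188, -0.003]
force: [0.7, -0.1, -2.8]
width: 0.716
clock 14.18 pos [0.552  0.1127 0.0646] yaw 6.88 width 0.716 F [ 0.7 -0.1 -2.8]
t [-0.12  0.11  1.71] w [-0.01 -0.11 -0.02]
```

```bash
python3 -m handwheel '[{"tx":-0.1,"ty":0.1,"tz":0.5,"wx":0,"wy":0,"wz":0,"claw":0.6},{"tx":-0.1,"ty":0.1,"tz":1,"wx":0,"wy":0,"wz":0,"claw":0.6},{"tx":-0.1,"ty":0.1,"tz":1.4,"wx":0,"wy":0,"wz":0,"claw":0.6},{"tx":-0.1,"ty":0.1,"tz":1.6,"wx":0,"wy":0,"wz":0,"claw":0.6},{"tx":-0.1,"ty":0.1,"tz":1.6,"wx":0,"wy":0,"wz":0,"claw":0.6},{"tx":-0.1,"ty":0.1,"tz":1.7,"wx":0,"wy":0,"wz":0,"claw":0.6},{"tx":-0.1,"ty":0.1,"tz":1.7,"wx":0,"wy":0,"wz":0,"claw":0.6},{"tx":-0.1,"ty":0.1,"tz":1.7,"wx":0,"wy":0,"wz":0,"claw":0.6}]'; python3 go.py 0.551 0.1115 0.0465 6.9
```

```text
clock: 14.85
position: [0.5503, 0.1117, 0.0465]
ee_rot: [-3.136, -0.189, -0.0]
force: [-0.4, 0.4, -3.3]
width: 0.714
clock 14.85 pos [0.5503 0.1117 0.0465] yaw 6.91 width 0.714 F [-0.4  0.4 -3.3]
t [0.07 0.02 0.  ] w [-0.   -0.01  0.01]
```

```bash
python3 -m handwheel '[{"tx":0.1,"ty":0,"tz":0.05,"wx":0,"wy":0,"wz":0,"claw":0.6},{"tx":0.1,"ty":0,"tz":0.1,"wx":0,"wy":0,"wz":0,"claw":0.6},{"tx":0.1,"ty":0,"tz":0.1,"wx":0,"wy":0,"wz":0,"claw":0.6},{"tx":0.1,"ty":0,"tz":0.1,"wx":0,"wy":0,"wz":0,"claw":0.6}]'; python3 go.py 0.551 0.1115 0.0465 6.9
```

```text
clock: 15.18
position: [0.5508, 0.1117, 0.0464]
ee_rot: [3.135, 0.189, -0.001]
force: [-6.0, -0.4, 11.5]
width: 0.72
clock 15.18 pos [0.5508 0.1117 0.0464] yaw 6.92 width 0.72 F [-6.  -0.4 11.5]
t [ 0.02  0.03 -0.01] w [0.02 0.02 0.02]
```

Contact at 11.5 N. Ease off slightly, then open and rise.

```bash
python3 -m handwheel '[{"tx":0,"ty":0,"tz":-0.05,"wx":0,"wy":0,"wz":0,"claw":0.6},{"tx":0,"ty":0,"tz":-0.05,"wx":0,"wy":0,"wz":0,"claw":0.75},{"tx":0,"ty":0,"tz":-0.05,"wx":0,"wy":0,"wz":0,"claw":0.9},{"tx":0,"ty":0,"tz":-0.05,"wx":0,"wy":0,"wz":0,"claw":1},{"tx":0,"ty":0,"tz":-0.05,"wx":0,"wy":0,"wz":0,"claw":1},{"tx":0,"ty":0,"tz":-2,"wx":0,"wy":0,"wz":0,"claw":1},{"tx":0,"ty":0,"tz":-5,"wx":0,"wy":0,"wz":0,"claw":1},{"tx":0,"ty":0,"tz":-9,"wx":0,"wy":0,"wz":0,"claw":1},{"tx":0,"ty":0,"tz":-13,"wx":0,"wy":0,"wz":0,"claw":1},{"tx":0,"ty":0,"tz":-14,"wx":0,"wy":0,"wz":0,"claw":1},{"tx":0,"ty":0,"tz":-14,"wx":0,"wy":0,"wz":0,"claw":1}]'; python3 look.py can_mid .079 w4;  python3 go.py 0.585 -0.103 0.185 -6
```

```text
clock: 16.1
position: [0.5535, 0.1126, 0.1893]
ee_rot: [-3.135, -0.189, -0.011]
force: [0.4, 0.3, -0.2]
width: 1.0
0.75 [277. 201.] 4108 3589
[0.5503 0.1117 0.0774] rect [array([550.2, 111.6]), array([62.4, 64.4]), np.float64(87.3)] circ [549.9 111.7] 32.77811050415039
0.34 [130. 271.] 51 0
clock 16.2 pos [0.5512 0.1115 0.1853] yaw 6.89 width 0.999 F [-0.  -0.5  0.2]
t [ 0.78 21.7   0.04] w [ 1.000e-02 -4.000e-02  1.289e+01]
```

View pics/w4.png

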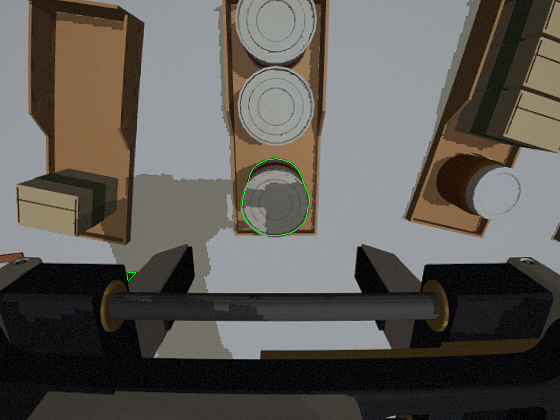

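The can stands in line with its stock at (277,201). It measures (0.5502, 0.1116) against a tray origin of (0.5500, 0.1115). Next, the jar.

```bash
python3 -m handwheel '[{"tx":0.2,"ty":4,"tz":0,"wx":0,"wy":0,"wz":4,"claw":1},{"tx":0.3,"ty":8,"tz":0,"wx":0,"wy":0,"wz":8,"claw":1},{"tx":0.5,"ty":12,"tz":0,"wx":0,"wy":0,"wz":12,"claw":1},{"tx":0.6,"ty":16,"tz":0,"wx":0,"wy":0,"wz":12.9,"claw":1},{"tx":0.7,"ty":19,"tz":0,"wx":0,"wy":0,"wz":12.9,"claw":1},{"tx":0.8,"ty":21,"tz":0,"wx":0,"wy":0,"wz":12.9,"claw":1},{"tx":0.8,"ty":21.7,"tz":0,"wx":0,"wy":0,"wz":12.9,"claw":1},{"tx":0.8,"ty":21.7,"tz":0,"wx":0,"wy":0,"wz":12.9,"claw":1},{"tx":0.8,"ty":21.7,"tz":0,"wx":0,"wy":0,"wz":12.9,"claw":1},{"tx":0.8,"ty":21.7,"tz":0,"wx":0,"wy":0,"wz":12.9,"claw":1}]'; python3 look.py jar_mid .076 w5;  python3 go.py 0.585 -0.103 0.1 -6
```

```text
clock: 17.03
position: [0.5849, -0.1003, 0.1848]
ee_rot: [-3.136, 0.16, 0.002]
force: [-0.5, -0.2, 0.4]
width: 0.999
0.93 [276. 191.] 3233 2512
[ 0.5866 -0.1042  0.0757] rect [array([ 585.6, -104.2]), array([53.3, 52.8]), np.float64(84.5)] circ [ 585.5 -104.1] 27.06896209716797
clock 17.13 pos [ 0.5851 -0.1005  0.1853] yaw -5.83 width 1.001 F [-0.1 -0.  -0.1]
t [0.01 0.25 8.53] w [-0.04  0.02  0.17]
```

View pics/w5.png

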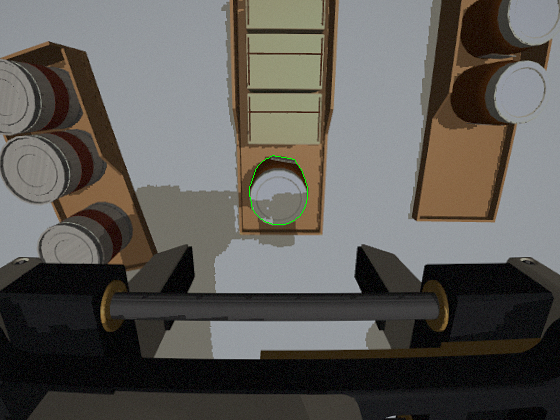

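The jar is at (276,191), which puts it at (0.5855, −0.104). I'll go down to TCP z 0.036, on the 60 mm body.

```bash
python3 -m handwheel '[{"tx":0,"ty":0.3,"tz":3,"wx":0,"wy":0,"wz":0,"claw":1},{"tx":0,"ty":0.3,"tz":6,"wx":0,"wy":0,"wz":0,"claw":1},{"tx":0,"ty":0.3,"tz":8,"wx":0,"wy":0,"wz":0,"claw":1},{"tx":0,"ty":0.3,"tz":8.5,"wx":0,"wy":0,"wz":0,"claw":1},{"tx":0,"ty":0.3,"tz":8.5,"wx":0,"wy":0,"wz":0,"claw":1},{"tx":0,"ty":0.3,"tz":8.5,"wx":0,"wy":0,"wz":0,"claw":1}]'; python3 go.py 0.5855 -0.104 0.036 -6
```

```text
clock: 17.63
position: [0.5855, -0.105, 0.1013]
ee_rot: [-3.137, 0.162, -0.001]
force: [0.4, -1.0, 0.7]
width: 1.002
clock 17.63 pos [ 0.5855 -0.105   0.1013] yaw -5.93 width 1.002 F [ 0.4 -1.   0.7]
t [-0.02 -0.1   6.53] w [-0.01 -0.05  0.07]
```

```bash
python3 -m handwheel '[{"tx":0,"ty":-0.1,"tz":2.5,"wx":0,"wy":0,"wz":0,"claw":1},{"tx":0,"ty":-0.1,"tz":4.5,"wx":0,"wy":0,"wz":0,"claw":1},{"tx":0,"ty":-0.1,"tz":6,"wx":0,"wy":0,"wz":0,"claw":1},{"tx":0,"ty":-0.1,"tz":6.5,"wx":0,"wy":0,"wz":0,"claw":1},{"tx":0,"ty":-0.1,"tz":6.5,"wx":0,"wy":0,"wz":0,"claw":1},{"tx":0,"ty":-0.1,"tz":6.5,"wx":0,"wy":0,"wz":0,"claw":0.85},{"tx":0,"ty":-0.1,"tz":6.5,"wx":0,"wy":0,"wz":0,"claw":0.7},{"tx":0,"ty":-0.1,"tz":6.5,"wx":0,"wy":0,"wz":0,"claw":0.55},{"tx":0,"ty":-0.1,"tz":6.5,"wx":0,"wy":0,"wz":0,"claw":0.55},{"tx":0,"ty":-0.1,"tz":6.5,"wx":0,"wy":0,"wz":0,"claw":0.55},{"tx":0,"ty":-0.1,"tz":6.5,"wx":0,"wy":0,"wz":0,"claw":0.55}]' 20; python3 go.py 0.5855 -0.104 0.036 -6
```

```text
clock: 18.55
position: [0.5853, -0.1047, 0.0359]
ee_rot: [-3.137, 0.164, -0.001]
force: [-0.4, 0.3, 3.9]
width: 0.648
clock 18.55 pos [ 0.5853 -0.1047  0.0359] yaw -5.99 width 0.648 F [-0.4  0.3  3.9]
t [ 0.01 -0.07 -0.01] w [-0.   -0.04  0.01]
```

Gripped at 59.6 mm. Lift to 13 cm, then to the jars tray.

```bash
python3 -m handwheel '[{"tx":0,"ty":0,"tz":-1,"wx":0,"wy":0,"wz":0,"claw":0.55},{"tx":0,"ty":0,"tz":-3,"wx":0,"wy":0,"wz":0,"claw":0.55},{"tx":0,"ty":0,"tz":-6,"wx":0,"wy":0,"wz":0,"claw":0.55},{"tx":0,"ty":0,"tz":-9,"wx":0,"wy":0,"wz":0,"claw":0.55},{"tx":0,"ty":0,"tz":-12,"wx":0,"wy":0,"wz":0,"claw":0.55},{"tx":0,"ty":0,"tz":-13,"wx":0,"wy":0,"wz":0,"claw":0.55},{"tx":0,"ty":0,"tz":-13,"wx":0,"wy":0,"wz":0,"claw":0.55}]'; python3 go.py 0.577 -0.3157 0.165 -6.7
```

```text
clock: 19.13
position: [0.5867, -0.1049, 0.1687]
ee_rot: [3.137, -0.164, 0.008]
force: [1.1, -0.2, -1.9]
width: 0.644
clock 19.13 pos [ 0.5867 -0.1049  0.1687] yaw -6.0 width 0.644 F [ 1.1 -0.2 -1.9]
t [ 1.23 21.07  0.38] w [ 0.01 -0.31  0.7 ]
```

```bash
python3 -m handwheel '[{"tx":0.2,"ty":3,"tz":0,"wx":0,"wy":0,"wz":0,"claw":0.55},{"tx":0.4,"ty":6.5,"tz":0,"wx":0,"wy":0,"wz":0.7,"claw":0.55},{"tx":0.6,"ty":10.5,"tz":0,"wx":0,"wy":0,"wz":0.7,"claw":0.55},{"tx":0.8,"ty":14.5,"tz":0,"wx":0,"wy":0,"wz":0.7,"claw":0.55},{"tx":1,"ty":18,"tz":0,"wx":0,"wy":0,"wz":0.7,"claw":0.55},{"tx":1.2,"ty":20.3,"tz":0,"wx":0,"wy":0,"wz":0.7,"claw":0.55},{"tx":1.2,"ty":21.1,"tz":0,"wx":0,"wy":0,"wz":0.7,"claw":0.55},{"tx":1.2,"ty":21.1,"tz":0,"wx":0,"wy":0,"wz":0.7,"claw":0.55},{"tx":1.2,"ty":21.1,"tz":0,"wx":0,"wy":0,"wz":0.7,"claw":0.55},{"tx":1.2,"ty":21.1,"tz":0,"wx":0,"wy":0,"wz":0.7,"claw":0.55},{"tx":1.2,"ty":21.1,"tz":0,"wx":0,"wy":0,"wz":0.7,"claw":0.55}]'; python3 tl.py w6 jars_tray; python3 held.py jar_mid; python3 go.py 0.577 -0.3157 0.05 -6.7
```

```text
clock: 20.05
position: [0.5754, -0.3133, 0.1651]
ee_rot: [-3.135, 0.179, 0.001]
force: [0.2, -0.2, -2.0]
width: 0.649
side -1 338 [-0.0512 -0.0494 -0.0482]
side 1 278 [0.0438 0.0451 0.0467]
front 0 
0.64 [272. 255.] top tool z -0.0397 rect [array([ 0.6, -1.1]), array([54.5, 50.7]), np.float64(28.5)] circ [-0.   0.2] 27.3 range [-26.320427 -26.84909 ] [26.980717 26.464033]
clock 20.2 pos [ 0.5753 -0.3145  0.1655] yaw -6.59 width 0.647 F [-0.1  0.9 -2. ]
t [ 0.18  0.1  11.55] w [-0.02 -0.01  0.11]
```

View pics/w6.png

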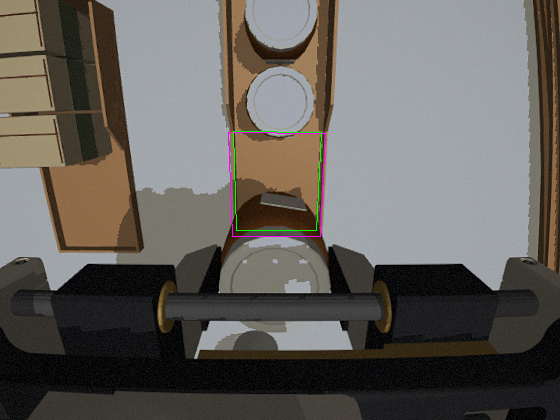

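The wrist view puts this tray about 2 mm further right than my fit. I'll check that against the stock lids in both cameras before lowering.

Run:
```python
from h import *
import pickle
D=pickle.load(open("D.pkl","rb")); tr=pickle.load(open("trays.pkl","rb"))
from scipy.cluster.vq import kmeans2
st=sensors.observe(); wi,wd=vision.get_image("wrist")
for t,h in (("jars_tray",.077),("cans_tray",.079),("cartons_tray",.085)):
  p=tr[t]; c,s=np.cos(p[2]),np.sin(p[2]); Rm=np.array([[c,-s],[s,c]])
  for cam,d,stt in (("top",D["top"][1],None),("scene",D["scene"][1],None),("wrist",wd,st)):
    P,_=cloud(cam,d,None,stt); l=(P[:,:2]-p[:2])@Rm
    k=(abs(P[:,2]-h)<.005)&(abs(l[:,1])<.047)&(l[:,0]>.05)&(l[:,0]<.188)
    if k.sum()<100: continue
    q=l[k]; y=q[:,1]
    print(t,cam,k.sum(),"y mid of extents",np.round((np.percentile(y,1)+np.percentile(y,99))/2*1000,2),"width",np.round((np.percentile(y,99)-np.percentile(y,1))*1000,1),"x",np.round(q[:,0].min()*1000,1),np.round(q[:,0].max()*1000,1))
    # 40mm side walls / 14mm rim
    for z0,z1,x0,x1,n in ((.03,.044,.07,.18,"side40"),(.009,.018,-.05,.04,"rim14")):
      k=(P[:,2]>z0)&(P[:,2]<z1)&(l[:,0]>x0)&(l[:,0]<x1)&(abs(abs(l[:,1])-.0475)<.006)
      a=l[k,1]; 
      print("   ",n,[ (int((g*a>0).sum()),np.round(np.median(a[g*a>0])*1000,1)) for g in (-1,1) if (g*a>0).sum()>3])
```

```text
jars_tray top 978 y mid of extents 0.23 width 50.4 x 58.0 177.2
    side40 [(137, np.float64(-47.3)), (122, np.float64(47.4))]
    rim14 [(35, np.float64(-47.1)), (78, np.float64(46.7))]
jars_tray scene 981 y mid of extents -1.19 width 50.7 x 59.3 177.8
    side40 [(122, np.float64(-48.0)), (141, np.float64(46.4))]
    rim14 [(15, np.float64(-49.2)), (62, np.float64(47.7))]
jars_tray wrist 6656 y mid of extents -1.81 width 50.2 x 56.7 157.3
    side40 [(589, np.float64(-48.5)), (564, np.float64(45.1))]
    rim14 [(277, np.float64(-49.6)), (235, np.float64(45.1))]
cans_tray top 1639 y mid of extents 0.83 width 61.2 x 54.8 187.0
    side40 [(78, np.float64(-46.9)), (102, np.float64(47.6))]
    rim14 [(65, np.float64(-47.4)), (68, np.float64(47.9))]
cans_tray scene 1163 y mid of extents 0.32 width 62.7 x 52.6 187.9
    side40 [(129, np.float64(-47.8)), (45, np.float64(47.1))]
    rim14 [(51, np.float64(-47.2))]
cartons_tray top 1897 y mid of extents -0.19 width 61.7 x 54.1 187.0
    side40 [(105, np.float64(-47.6)), (76, np.float64(47.1))]
    rim14 [(63, np.float64(-47.2)), (66, np.float64(46.4))]
cartons_tray scene 1596 y mid of extents -0.48 width 60.7 x 54.5 187.9
    side40 [(79, np.float64(-47.1)), (53, np.float64(47.0))]
    rim14 [(46, np.float64(-47.3)), (36, np.float64(47.7))]
cartons_tray wrist 8468 y mid of extents -6.08 width 54.1 x 53.2 181.4
    side40 [(1017, np.float64(-50.2)), (28, np.float64(44.7))]
    rim14 [(351, np.float64(-50.0)), (405, np.float64(45.1))]
```

The estimates spread over 2 mm: top 0, scene −1, wrist −2. I'll place at the mean, −1 mm.

```bash
python3 go.py 0.5768 -0.3167 0.055 -6.7; python3 -m handwheel '[{"tx":0.1,"ty":0.2,"tz":2,"wx":0,"wy":0,"wz":0,"claw":0.55},{"tx":0.2,"ty":0.2,"tz":4,"wx":0,"wy":0,"wz":0,"claw":0.55},{"tx":0.2,"ty":0.2,"tz":6.5,"wx":0,"wy":0,"wz":0,"claw":0.55},{"tx":0.2,"ty":0.2,"tz":9,"wx":0,"wy":0,"wz":0,"claw":0.55},{"tx":0.2,"ty":0.2,"tz":10.5,"wx":0,"wy":0,"wz":0,"claw":0.55},{"tx":0.2,"ty":0.2,"tz":11,"wx":0,"wy":0,"wz":0,"claw":0.55},{"tx":0.2,"ty":0.2,"tz":11,"wx":0,"wy":0,"wz":0,"claw":0.55},{"tx":0.2,"ty":0.2,"tz":11,"wx":0,"wy":0,"wz":0,"claw":0.55},{"tx":0.2,"ty":0.2,"tz":11,"wx":0,"wy":0,"wz":0,"claw":0.55}]'; python3 go.py 0.5768 -0.3167 0.036 -6.7
```

```text
clock 20.25 pos [ 0.5752 -0.3149  0.1656] yaw -6.61 width 0.649 F [ 0.2 -0.1 -1.8]
t [ 0.18  0.16 11.06] w [-0.   -0.01  0.09]
clock: 21.0
position: [0.5778, -0.3184, 0.057]
ee_rot: [3.135, -0.183, 0.004]
force: [0.1, -0.1, -2.4]
width: 0.646
clock 21.0 pos [ 0.5778 -0.3184  0.057 ] yaw -6.69 width 0.646 F [ 0.1 -0.1 -2.4]
t [-0.12 -0.16  2.1 ] w [ 0.05 -0.14  0.01]
```

```bash
python3 -m handwheel '[{"tx":-0.1,"ty":-0.15,"tz":0.6,"wx":0,"wy":0,"wz":0,"claw":0.55},{"tx":-0.1,"ty":-0.15,"tz":1.2,"wx":0,"wy":0,"wz":0,"claw":0.55},{"tx":-0.1,"ty":-0.15,"tz":1.7,"wx":0,"wy":0,"wz":0,"claw":0.55},{"tx":-0.1,"ty":-0.15,"tz":1.9,"wx":0,"wy":0,"wz":0,"claw":0.55},{"tx":-0.1,"ty":-0.15,"tz":2,"wx":0,"wy":0,"wz":0,"claw":0.55},{"tx":-0.1,"ty":-0.15,"tz":2,"wx":0,"wy":0,"wz":0,"claw":0.55},{"tx":-0.1,"ty":-0.15,"tz":2,"wx":0,"wy":0,"wz":0,"claw":0.55}]'; python3 go.py 0.5768 -0.3167 0.036 -6.7
```

```text
clock: 21.58
position: [0.5754, -0.3163, 0.036]
ee_rot: [-3.136, 0.183, 0.001]
force: [-3.8, 1.9, 7.0]
width: 0.645
clock 21.58 pos [ 0.5754 -0.3163  0.036 ] yaw -6.7 width 0.645 F [-3.8  1.9  7. ]
t [ 0.15  0.03 -0.  ] w [-0.01  0.05  0.  ]
```

Contact, but 1.5 mm short along x. I'll lift 2 mm, correct, set down and release.

```bash
python3 -m handwheel '[{"tx":0,"ty":0,"tz":-0.2,"wx":0,"wy":0,"wz":0,"claw":0.55},{"tx":0.1,"ty":0,"tz":-0.2,"wx":0,"wy":0,"wz":0,"claw":0.55},{"tx":0.1,"ty":0,"tz":-0.2,"wx":0,"wy":0,"wz":0,"claw":0.55},{"tx":0.1,"ty":0,"tz":-0.1,"wx":0,"wy":0,"wz":0,"claw":0.55},{"tx":0.1,"ty":0,"tz":-0.05,"wx":0,"wy":0,"wz":0,"claw":0.55},{"tx":0.1,"ty":0,"tz":0,"wx":0,"wy":0,"wz":0,"claw":0.55},{"tx":0.1,"ty":0,"tz":0,"wx":0,"wy":0,"wz":0,"claw":0.55}]'; python3 go.py 0.5768 -0.3167 0.036 -6.7
```

```text
clock: 22.17
position: [0.577, -0.3167, 0.036]
ee_rot: [3.136, -0.183, 0.0]
force: [-2.7, 0.3, 5.2]
width: 0.645
clock 22.17 pos [ 0.577  -0.3167  0.036 ] yaw -6.69 width 0.645 F [-2.7  0.3  5.2]
t [-0.02  0.01 -0.  ] w [ 0.01 -0.02  0.01]
```

```bash
python3 -m handwheel '[{"tx":0,"ty":0,"tz":0,"wx":0,"wy":0,"wz":0,"claw":0.75},{"tx":0,"ty":0,"tz":0,"wx":0,"wy":0,"wz":0,"claw":0.9},{"tx":0,"ty":0,"tz":0,"wx":0,"wy":0,"wz":0,"claw":1},{"tx":0,"ty":0,"tz":0,"wx":0,"wy":0,"wz":0,"claw":1},{"tx":0,"ty":0,"tz":-2,"wx":0,"wy":0,"wz":0,"claw":1},{"tx":0,"ty":0,"tz":-5,"wx":0,"wy":0,"wz":0,"claw":1},{"tx":0,"ty":0,"tz":-9,"wx":0,"wy":0,"wz":0,"claw":1},{"tx":0,"ty":0,"tz":-13,"wx":0,"wy":0,"wz":0,"claw":1},{"tx":0,"ty":0,"tz":-15,"wx":0,"wy":0,"wz":0,"claw":1},{"tx":0,"ty":0,"tz":-15,"wx":0,"wy":0,"wz":0,"claw":1},{"tx":0,"ty":0,"tz":-15,"wx":0,"wy":0,"wz":0,"claw":1}]'; python3 look.py jar_mid .076 w7; python3 tl.py w7b jars_tray; python3 go.py 0.518 0.330 0.185 -5
```

```text
clock: 23.08
position: [0.5776, -0.3169, 0.1868]
ee_rot: [3.135, -0.183, 0.004]
force: [-0.7, 0.7, -0.7]
width: 1.002
0.69 [273. 194.] 3254 2469
[ 0.5781 -0.317   0.0756] rect [array([ 577.4, -316.8]), array([52.7, 52.7]), np.float64(83.5)] circ [ 577.1 -316.8] 27.07233238220215
side -1 336 [-0.0512 -0.0495 -0.0466]
side 1 334 [0.0436 0.045  0.0466]
front 232 [-0.0594 -0.0576 -0.0569]
clock 23.23 pos [ 0.5759 -0.3162  0.1837] yaw -6.69 width 0.999 F [-0.9  0.3  0.3]
t [-1.328e+01 -6.351e+01 -5.000e-02] w [-0.05  0.15 -1.69]
```

View pics/w7b.png

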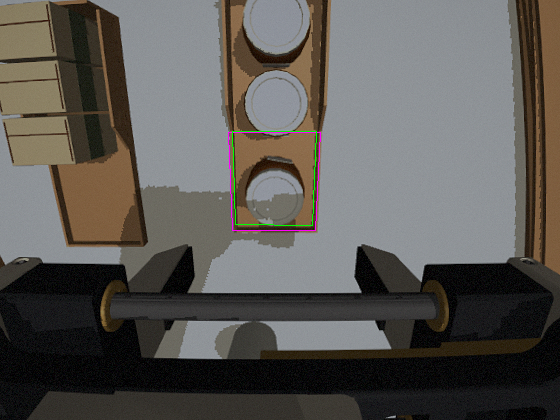

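The jar stands at (274,195), in line with the stock, within about 1 mm of the middle. Next, the carton.

```bash
python3 -m handwheel '[{"tx":-13.3,"ty":-63.5,"tz":0,"wx":0,"wy":0,"wz":-1.7,"claw":1},{"tx":-13.3,"ty":-63.5,"tz":0,"wx":0,"wy":0,"wz":-1.7,"claw":1},{"tx":-13.3,"ty":-63.5,"tz":0,"wx":0,"wy":0,"wz":-1.7,"claw":1},{"tx":-13.3,"ty":-63.5,"tz":0,"wx":0,"wy":0,"wz":-1.7,"claw":1},{"tx":-13.3,"ty":-63.5,"tz":0,"wx":0,"wy":0,"wz":-1.7,"claw":1},{"tx":-13.3,"ty":-63.5,"tz":0,"wx":0,"wy":0,"wz":-1.7,"claw":1},{"tx":-13.3,"ty":-63.5,"tz":0,"wx":0,"wy":0,"wz":-1.7,"claw":1},{"tx":-13.3,"ty":-63.5,"tz":0,"wx":0,"wy":0,"wz":-1.7,"claw":1},{"tx":-13.3,"ty":-63.5,"tz":0,"wx":0,"wy":0,"wz":-1.7,"claw":1},{"tx":-13.3,"ty":-63.5,"tz":0,"wx":0,"wy":0,"wz":-1.7,"claw":1},{"tx":-13.3,"ty":-63.5,"tz":0,"wx":0,"wy":0,"wz":-1.7,"claw":1},{"tx":-13.3,"ty":-63.5,"tz":0,"wx":0,"wy":0,"wz":-1.7,"claw":1}]';  python3 go.py 0.518 0.330 0.185 -5
```

```text
clock: 24.23
position: [0.5308, 0.1829, 0.184]
ee_rot: [3.138, -0.137, -0.003]
force: [1.4, 0.9, 0.4]
width: 1.003
clock 24.23 pos [0.5308 0.1829 0.184 ] yaw -5.0 width 1.003 F [1.4 0.9 0.4]
t [ -2.56 -14.54  -0.11] w [ 0.06  0.12 -0.  ]
```

```bash
python3 -m handwheel '[{"tx":-2.5,"ty":-14.3,"tz":0,"wx":0,"wy":0,"wz":0,"claw":1},{"tx":-2.5,"ty":-14.3,"tz":0,"wx":0,"wy":0,"wz":0,"claw":1},{"tx":-2.5,"ty":-14.3,"tz":0,"wx":0,"wy":0,"wz":0,"claw":1},{"tx":-2.5,"ty":-14.3,"tz":0,"wx":0,"wy":0,"wz":0,"claw":1},{"tx":-2.5,"ty":-14.3,"tz":0,"wx":0,"wy":0,"wz":0,"claw":1},{"tx":-2.5,"ty":-14.3,"tz":0,"wx":0,"wy":0,"wz":0,"claw":1},{"tx":-2.5,"ty":-14.3,"tz":0,"wx":0,"wy":0,"wz":0,"claw":1},{"tx":-2.5,"ty":-14.3,"tz":0,"wx":0,"wy":0,"wz":0,"claw":1}]';  python3 look.py carton_mid .084 w8; python3 go.py 0.518 0.330 0.1 -5
```

```text
clock: 24.9
position: [0.52, 0.3239, 0.1846]
ee_rot: [3.137, -0.14, -0.001]
force: [0.7, -0.8, 0.7]
width: 1.0
0.72 [272. 196.] 4035 3084
[0.5198 0.329  0.0845] rect [array([518.6, 329.2]), array([62.1, 42.2]), np.float64(85.2)] circ [519.5 329. ] 36.535125732421875
0.68 [486. 147.] 6381 707
[0.5498 0.1115 0.0802] rect [array([549.6, 112. ]), array([66.2, 65.3]), np.float64(79.7)] circ [549.  111.8] 33.8535041809082
clock 25.0 pos [0.5202 0.3242 0.1852] yaw -5.13 width 1.002 F [-1.   0.6  0.2]
t [-0.27 -0.56  8.52] w [ 0.06  0.   -0.13]
```

View pics/w8.png

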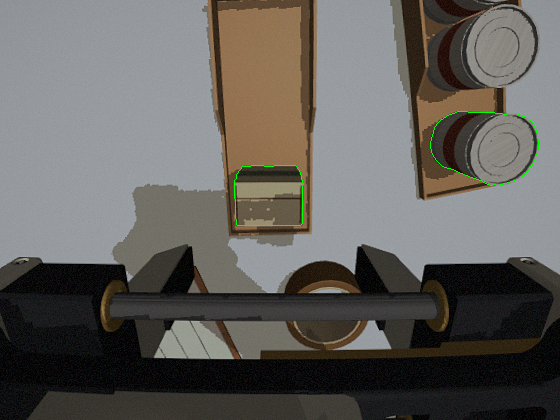

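The carton is at (272,196), which is (0.5186, 0.329) at −4.8°. I'll descend and regrip.

```bash
python3 -m handwheel '[{"tx":-0.2,"ty":-0.5,"tz":3,"wx":0,"wy":0,"wz":0,"claw":1},{"tx":-0.2,"ty":-0.5,"tz":6,"wx":0,"wy":0,"wz":0,"claw":1},{"tx":-0.2,"ty":-0.5,"tz":7,"wx":0,"wy":0,"wz":0,"claw":1},{"tx":-0.2,"ty":-0.5,"tz":7,"wx":0,"wy":0,"wz":0,"claw":1},{"tx":-0.2,"ty":-0.5,"tz":7,"wx":0,"wy":0,"wz":0,"claw":1},{"tx":-0.2,"ty":-0.5,"tz":7,"wx":0,"wy":0,"wz":0,"claw":1}]'; python3 go.py 0.518 0.3292 0.0465 -4.9
```

```text
clock: 25.5
position: [0.5191, 0.3315, 0.1171]
ee_rot: [-3.137, 0.138, -0.003]
force: [0.5, -0.2, -0.1]
width: 1.0
clock 25.5 pos [0.5191 0.3315 0.1171] yaw -5.03 width 1.0 F [ 0.5 -0.2 -0.1]
t [-0.1   0.25  7.06] w [-0.08 -0.1  -0.13]
```

```bash
python3 -m handwheel '[{"tx":-0.1,"ty":0.2,"tz":2.5,"wx":0,"wy":0,"wz":0,"claw":1},{"tx":-0.1,"ty":0.2,"tz":4.5,"wx":0,"wy":0,"wz":0,"claw":1},{"tx":-0.1,"ty":0.2,"tz":6,"wx":0,"wy":0,"wz":0,"claw":1},{"tx":-0.1,"ty":0.2,"tz":7,"wx":0,"wy":0,"wz":0,"claw":1},{"tx":-0.1,"ty":0.2,"tz":7,"wx":0,"wy":0,"wz":0,"claw":1},{"tx":-0.1,"ty":0.2,"tz":7,"wx":0,"wy":0,"wz":0,"claw":0.85},{"tx":-0.1,"ty":0.2,"tz":7,"wx":0,"wy":0,"wz":0,"claw":0.7},{"tx":-0.1,"ty":0.2,"tz":7,"wx":0,"wy":0,"wz":0,"claw":0.55},{"tx":-0.1,"ty":0.2,"tz":7,"wx":0,"wy":0,"wz":0,"claw":0.55},{"tx":-0.1,"ty":0.2,"tz":7,"wx":0,"wy":0,"wz":0,"claw":0.55},{"tx":-0.1,"ty":0.2,"tz":7,"wx":0,"wy":0,"wz":0,"claw":0.55}]' 18; python3 go.py 0.518 0.3292 0.0465 -4.9
```

```text
clock: 26.42
position: [0.5172, 0.3295, 0.0461]
ee_rot: [-3.138, 0.137, -0.001]
force: [-0.6, -0.7, 3.7]
width: 0.671
clock 26.42 pos [0.5172 0.3295 0.0461] yaw -4.99 width 0.671 F [-0.6 -0.7  3.7]
t [ 0.08  0.03 -0.04] w [-0.03 -0.05 -0.09]
```

```bash
python3 -m handwheel '[{"tx":0,"ty":0,"tz":-1,"wx":0,"wy":0,"wz":0,"claw":0.55},{"tx":0,"ty":0,"tz":-3,"wx":0,"wy":0,"wz":0,"claw":0.55},{"tx":0,"ty":0,"tz":-6,"wx":0,"wy":0,"wz":0,"claw":0.55},{"tx":0,"ty":0,"tz":-9,"wx":0,"wy":0,"wz":0,"claw":0.55},{"tx":0,"ty":0,"tz":-12,"wx":0,"wy":0,"wz":0,"claw":0.55},{"tx":0,"ty":0,"tz":-13,"wx":0,"wy":0,"wz":0,"claw":0.55},{"tx":0,"ty":0,"tz":-13,"wx":0,"wy":0,"wz":0,"claw":0.55},{"tx":0,"ty":0,"tz":-13,"wx":0,"wy":0,"wz":0,"claw":0.55}]'; python3 go.py 0.580 -0.106 0.175 -6
```

```text
clock: 27.08
position: [0.5168, 0.329, 0.1752]
ee_rot: [3.138, -0.137, 0.0]
force: [0.3, 0.8, -2.5]
width: 0.676
clock 27.08 pos [0.5168 0.329  0.1752] yaw -5.0 width 0.676 F [ 0.3  0.8 -2.5]
t [1.009e+01 4.279e+01 3.000e-02] w [ 0.01 -0.01  1.  ]
```

```bash
python3 -m handwheel '[{"tx":0.6,"ty":2.5,"tz":0,"wx":0,"wy":0,"wz":0,"claw":0.55},{"tx":1.4,"ty":6,"tz":0,"wx":0,"wy":0,"wz":0,"claw":0.55},{"tx":2.3,"ty":10,"tz":0,"wx":0,"wy":0,"wz":0,"claw":0.55},{"tx":3.3,"ty":14,"tz":0,"wx":0,"wy":0,"wz":1,"claw":0.55},{"tx":4.2,"ty":18,"tz":0,"wx":0,"wy":0,"wz":1,"claw":0.55},{"tx":5.2,"ty":22,"tz":0,"wx":0,"wy":0,"wz":1,"claw":0.55},{"tx":6.1,"ty":26,"tz":0,"wx":0,"wy":0,"wz":1,"claw":0.55},{"tx":7.1,"ty":30,"tz":0,"wx":0,"wy":0,"wz":1,"claw":0.55},{"tx":8,"ty":34,"tz":0,"wx":0,"wy":0,"wz":1,"claw":0.55},{"tx":9,"ty":38,"tz":0,"wx":0,"wy":0,"wz":1,"claw":0.55},{"tx":9.8,"ty":41,"tz":0,"wx":0,"wy":0,"wz":1,"claw":0.55},{"tx":10.1,"ty":42.5,"tz":0,"wx":0,"wy":0,"wz":1,"claw":0.55}]'; python3 go.py 0.580 -0.106 0.175 -6;  python3 -m handwheel '[{"tx":0,"ty":0,"tz":0,"wx":0,"wy":0,"wz":0,"claw":0.55},{"tx":0,"ty":0,"tz":0,"wx":0,"wy":0,"wz":0,"claw":0.55},{"tx":0,"ty":0,"tz":0,"wx":0,"wy":0,"wz":0,"claw":0.55},{"tx":0,"ty":0,"tz":0,"wx":0,"wy":0,"wz":0,"claw":0.55}]'; python3 tl.py w9 cartons_tray; python3 held.py carton_mid;python3 go.py 0.580 -0.106 0.058 -6
```

```text
clock: 28.08
position: [0.579, -0.1092, 0.1727]
ee_rot: [3.134, -0.174, -0.006]
force: [0.6, -0.6, -1.8]
width: 0.676
clock 28.08 pos [ 0.579  -0.1092  0.1727] yaw -6.34 width 0.676 F [ 0.6 -0.6 -1.8]
t [ 0.06 -0.33 -0.23] w [ 0.15  0.22 -0.34]
clock: 28.42
position: [0.58, -0.101, 0.1746]
ee_rot: [-3.137, 0.16, 0.002]
force: [0.4, -0.6, -2.0]
width: 0.678
side -1 254 [-0.0505 -0.0488 -0.0475]
side 1 214 [0.0444 0.0457 0.0473]
front 0 
0.59 [278. 244.] top tool z -0.0385 rect [array([ 8.9, -0.2]), array([62.2, 27.8]), np.float64(89.8)] circ [ 9.1 -0.4] 33.6 range [ -4.990516 -31.277441] [22.89698  30.833607]
clock 28.57 pos [ 0.5804 -0.1016  0.1753] yaw -5.88 width 0.673 F [-0.7 -0.  -1.8]
t [ 0.    0.45 11.73] w [-0.02  0.02  0.12]
```

View pics/w9.png

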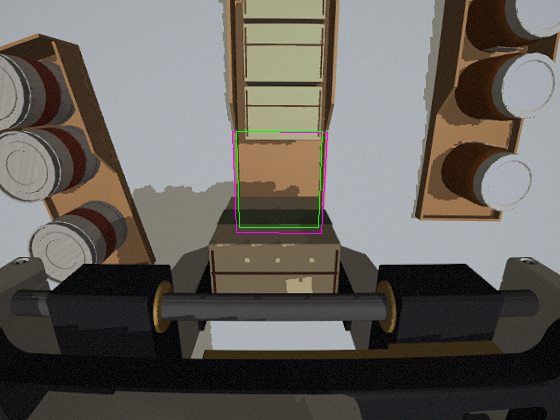

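The carton is square in the jaws, centred about 1.5 mm ahead of the TCP. The target TCP is (0.5797, −0.1067) at −6°.

```bash
python3 -m handwheel '[{"tx":0,"ty":0.5,"tz":2,"wx":0,"wy":0,"wz":0.1,"claw":0.55},{"tx":0,"ty":0.5,"tz":4,"wx":0,"wy":0,"wz":0.1,"claw":0.55},{"tx":0,"ty":0.5,"tz":6.5,"wx":0,"wy":0,"wz":0.1,"claw":0.55},{"tx":0,"ty":0.5,"tz":9,"wx":0,"wy":0,"wz":0.1,"claw":0.55},{"tx":0,"ty":0.5,"tz":10.5,"wx":0,"wy":0,"wz":0.1,"claw":0.55},{"tx":0,"ty":0.5,"tz":11,"wx":0,"wy":0,"wz":0.1,"claw":0.55},{"tx":0,"ty":0.5,"tz":11,"wx":0,"wy":0,"wz":0.1,"claw":0.55},{"tx":0,"ty":0.5,"tz":11,"wx":0,"wy":0,"wz":0.1,"claw":0.55},{"tx":0,"ty":0.5,"tz":11,"wx":0,"wy":0,"wz":0.1,"claw":0.55}]'; python3 go.py 0.5797 -0.1067 0.0465 -6
```

```text
clock: 29.32
position: [0.5811, -0.1077, 0.0668]
ee_rot: [3.137, -0.167, 0.004]
force: [0.7, -0.2, -1.6]
width: 0.673
clock 29.32 pos [ 0.5811 -0.1077  0.0668] yaw -6.08 width 0.673 F [ 0.7 -0.2 -1.6]
t [-0.15 -0.09  2.03] w [ 0.   -0.13 -0.08]
```

```bash
python3 -m handwheel '[{"tx":-0.1,"ty":-0.1,"tz":0.6,"wx":0,"wy":0,"wz":0,"claw":0.55},{"tx":-0.1,"ty":-0.1,"tz":1.2,"wx":0,"wy":0,"wz":0,"claw":0.55},{"tx":-0.1,"ty":-0.1,"tz":1.6,"wx":0,"wy":0,"wz":0,"claw":0.55},{"tx":-0.1,"ty":-0.1,"tz":1.8,"wx":0,"wy":0,"wz":0,"claw":0.55},{"tx":-0.1,"ty":-0.1,"tz":1.8,"wx":0,"wy":0,"wz":0,"claw":0.55},{"tx":-0.1,"ty":-0.1,"tz":1.8,"wx":0,"wy":0,"wz":0,"claw":0.55},{"tx":-0.1,"ty":-0.1,"tz":1.8,"wx":0,"wy":0,"wz":0,"claw":0.55}]'; python3 go.py 0.5797 -0.1067 0.0465 -6
```

```text
clock: 29.9
position: [0.5793, -0.1068, 0.0475]
ee_rot: [3.137, -0.167, 0.0]
force: [-0.3, 0.2, -1.1]
width: 0.673
clock 29.9 pos [ 0.5793 -0.1068  0.0475] yaw -6.1 width 0.673 F [-0.3  0.2 -1.1]
t [ 0.04 -0.02  0.1 ] w [ 0.   -0.01 -0.1 ]
```

```bash
python3 -m handwheel '[{"tx":0.05,"ty":0,"tz":0.05,"wx":0,"wy":0,"wz":-0.1,"claw":0.55},{"tx":0.05,"ty":0,"tz":0.1,"wx":0,"wy":0,"wz":-0.1,"claw":0.55},{"tx":0.05,"ty":0,"tz":0.15,"wx":0,"wy":0,"wz":-0.1,"claw":0.55},{"tx":0.05,"ty":0,"tz":0.15,"wx":0,"wy":0,"wz":-0.1,"claw":0.55},{"tx":0.05,"ty":0,"tz":0.15,"wx":0,"wy":0,"wz":-0.1,"claw":0.55}]'; python3 go.py 0.5797 -0.1067 0.0465 -6
```

```text
clock: 30.32
position: [0.5797, -0.1068, 0.0461]
ee_rot: [3.137, -0.164, 0.0]
force: [-0.2, -0.3, 0.3]
width: 0.672
clock 30.32 pos [ 0.5797 -0.1068  0.0461] yaw -5.99 width 0.672 F [-0.2 -0.3  0.3]
t [-0.   -0.01 -0.04] w [ 0.   -0.02  0.01]
```

Just touching: the force went from −1.6 to +0.3 N. A last half millimetre, then release and rise.

```bash
python3 -m handwheel '[{"tx":0,"ty":0,"tz":0.05,"wx":0,"wy":0,"wz":0,"claw":0.55},{"tx":0,"ty":0,"tz":0.05,"wx":0,"wy":0,"wz":0,"claw":0.55},{"tx":0,"ty":0,"tz":0.05,"wx":0,"wy":0,"wz":0,"claw":0.75},{"tx":0,"ty":0,"tz":0.05,"wx":0,"wy":0,"wz":0,"claw":0.9},{"tx":0,"ty":0,"tz":0,"wx":0,"wy":0,"wz":0,"claw":1},{"tx":0,"ty":0,"tz":0,"wx":0,"wy":0,"wz":0,"claw":1},{"tx":0,"ty":0,"tz":-2,"wx":0,"wy":0,"wz":0,"claw":1},{"tx":0,"ty":0,"tz":-5,"wx":0,"wy":0,"wz":0,"claw":1},{"tx":0,"ty":0,"tz":-9,"wx":0,"wy":0,"wz":0,"claw":1},{"tx":0,"ty":0,"tz":-13,"wx":0,"wy":0,"wz":0,"claw":1},{"tx":0,"ty":0,"tz":-14,"wx":0,"wy":0,"wz":0,"claw":1},{"tx":0,"ty":0,"tz":-14,"wx":0,"wy":0,"wz":0,"claw":1}]'; python3 look.py carton_mid .084 w10; python3 tl.py w10b cartons_tray
python3 - <<'E'
from h import *
im,d=vision.get_image("scene"); cv2.imwrite("pics/s3.png",im)
E
```

```text
clock: 31.32
position: [0.5821, -0.1069, 0.19]
ee_rot: [3.137, -0.164, 0.011]
force: [0.8, 0.4, -0.3]
width: 0.998
0.68 [278. 196.] 3891 2996
[ 0.5822 -0.1073  0.0845] rect [array([ 580.9, -107.1]), array([62.1, 42.6]), np.float64(83.9)] circ [ 581.1 -107.3] 36.853206634521484
side -1 339 [-0.0506 -0.0488 -0.0454]
side 1 331 [0.0443 0.0456 0.0473]
front 267 [-0.0591 -0.0573 -0.0561]
```

View pics/w10b.png

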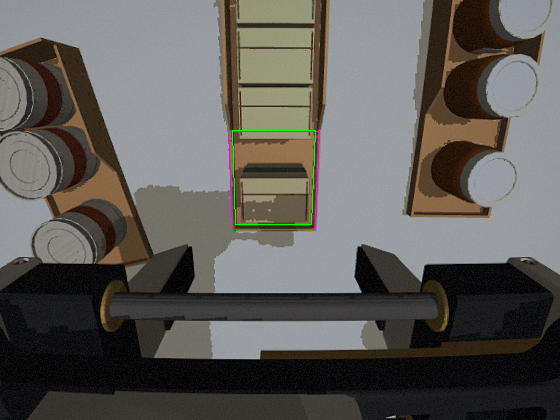

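View pics/s3.png

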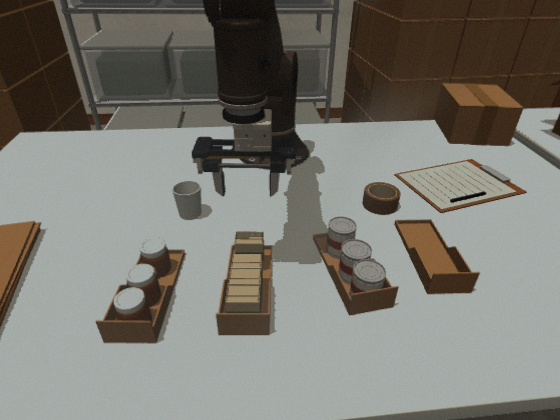

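The carton is upright and square at (277,200). It measures (0.581, −0.107) at −6.1° against a tray of (0.581, −0.107) at −6.0°. All three pieces stand with their own kind, the cup and tape roll are where they were, and the gripper is clear.

Run:
```python
from cell import arm,sensors
print(sensors.observe()["clock"]); print(arm.sign_off())
```

```text
31.5167
the job is handed in; nothing more can be done
None
```

The can, the jar and the carton now each stand upright in the front place of their own tray. I handed the job in at 31.5 s of the 93 s allowed. The carton was parked in the empty tray while I moved the can to the cans' tray and then the jar to the jars' tray, and it went to the cartons' tray last.

The last wrist-camera checks on each piece:

| Piece | Measured offset from the tray middle | Heading |
|---|---|---|
| Can | under 1 mm | – |
| Jar | about 1 mm | – |
| Carton | under 1 mm | within 0.2° of square with its tray |

- **Handling:** Each set-down was lowered step by step until contact, and the highest contact force I read was about 12 N. I lifted the jar 2 mm once to correct its position before releasing it.
- **Disagreement:** The cameras differed by up to 2 mm on where the jars' and cartons' trays stand. I aimed between the readings, so the true offsets for the jar and carton could be 1–2 mm.
- **Bystanders:** The last scene picture shows the cup and the tape roll where they started. I judged that by eye and did not measure them again.

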